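# Stow the clamp nuts in the screw-top jar and slide it back under the guard

### The job

Draw the carriage out by its orange handle until its jar is well clear of the blue guard plate, put all the loose brass clamp nuts into the open jar, set the red lid on the jar's mouth, turn it back (anticlockwise seen from above) until it drops into the thread and then screw it clockwise fully home. Then push the carriage by its orange handle all the way in under the guard, against its stop, without anything hitting the guard, and leave the other things on the table where they are.

Things in the scene. Friction and masses are not known exactly. Their poses are not given: they have to be found in the camera images.
- carriage: Loose grey slab, 200 (x) by 100 (y) by 10 mm, 0.7 kg with its jar, lying on the table between two guide rails (3 mm play each side). Origin: table level, under the jar's axis; +x points in under the guard. The slab reaches from 165.5 mm behind (-x) to 34.5 mm ahead (+x) of the origin. On it stands a clear jar wedged fast: it does not turn.
- jar_floor (a point): Centre of the clear jar's inner floor, 14 mm above the table, axes as the carriage's. The jar is 76 mm in diameter, its shoulder 54 mm above the table; above it a white neck with thread ridges, 62 mm in outer diameter.
- mouth (a point): Centre of the jar's mouth at rim height, 74 mm above the table, mouth 45 mm wide; axes as the carriage's (they tell nothing of the thread). Three slots in the flat rim, 120 deg apart, start the thread; where they lie differs from run to run. A tooth 3 mm high stands just anticlockwise of each slot, so on the rim a lid turned clockwise jams; turn it anticlockwise.
- thread_entry (a point): On the jar's axis, 8.5 mm below the rim: height of the lid's origin once dropped into the thread. Turned anticlockwise on the rim (at most 120 deg) the lid's lugs meet the slots, each open over about 18 deg of lid turn; the lid sinks 8.5 mm and can then turn back no further. Axes as the carriage's.
- thread_end (a point): On the jar's axis, 15.5 mm below the rim: height of the lid's origin fully home, at a hard stop. From the thread entry it takes 75 to 95 deg clockwise to get there, sinking 0.9 mm per 10 deg; vertical play in the thread about 2 mm. Axes as the carriage's.
- handle (a point): Middle of the carriage's orange handle block, 42 mm above the table and 140 mm behind (-x of) the jar's axis. The block is 24 mm (along x) by 30 mm (along y) and rises from the slab, 10 mm, to 52 mm above the table. It slides with about 5 N. Axes as the carriage's.
- lid: Loose red screw lid, 60 g, 72 mm wide, origin at the centre of its underside, z up. Skirt and top 22 mm high, 66 mm wide inside; bar grip on top, 46 mm long (its x), 14 mm thick (its y), 22 to 38 mm above the origin, with a white stripe. Three lugs inside at its foot, at 0, 120, 240 deg from x. Resting on the jar's rim its origin is at mouth, 3 mm higher on the teeth.
- nut0: Loose brass hexagon clamp nut, 24 mm across flats, 13 mm high, 45 g; origin at the centre of its underside; two of its flats face its +x and -x. May be absent.
- nut1: Loose brass hexagon clamp nut, 24 mm across flats, 13 mm high, 45 g; origin at the centre of its underside; two of its flats face its +x and -x. May be absent.
- nut2: Loose brass hexagon clamp nut, 24 mm across flats, 13 mm high, 45 g; origin at the centre of its underside; two of its flats face its +x and -x. May be absent.
- nut3: Loose brass hexagon clamp nut, 24 mm across flats, 13 mm high, 45 g; origin at the centre of its underside; two of its flats face its +x and -x. May be absent.
- bay: Fixed slideway: two rails 14 mm high, 12 mm wide, inner faces 106 mm apart, from 230 mm before to 100 mm beyond the origin, black rubber stop at the far end. Origin: table level, on the centre line under the guard plate's front edge; +x points in under the guard. With the carriage against the stop, the carriage's origin is at x = +67 mm in this frame; at about -110 mm the jar is well clear.
- guard: Fixed blue guard plate over the far end of the slideway, same origin and axes as bay: x 0 to 150 mm, 190 mm wide, underside 101 mm and top 111 mm above the table, on two white side walls (inner faces 152 mm apart). The top of the lid's bar passes 4 to 5 mm below it when the lid is fully home; a lid only dropped into the thread strikes it.
- offcut: Bystander: loose notched offcut of pale timber, 60 by 200 mm, 60 mm high, 0.5 kg; origin at the centre of its underside, long side along y.
- driver: Bystander: loose screwdriver lying on the table along its x, about 220 mm long.
- oiler: Bystander: yellow bottle with a black cap, 54 mm in diameter, 130 mm high, standing; origin at the centre of its underside.

How it is judged:
On the way, in this order (a step that is already met when the one before it is completed fails the run):
1. the carriage is drawn out, its jar clear of the guard (x of carriage in the frame of bay below -0.05 m), for 0.2 s.
2. all the nuts are in the jar (horizontal distance between each of nut0, nut1, nut2, nut3 and mouth below 0.034 m and z of each of nut0, nut1, nut2, nut3 in the frame of carriage below 0.066 m), for 0.2 s.
3. the lid has dropped into the thread, level on the jar, carriage still out (horizontal distance between lid and mouth below 0.005 m and angle between lid's own z axis and vertical below 0.08 rad and z of lid in the frame of mouth below -0.0065 m and x of carriage in the frame of bay below -0.05 m), for 0.2 s.
4. the lid is screwed fully home, carriage still out (horizontal distance between lid and mouth below 0.005 m and angle between lid's own z axis and vertical below 0.08 rad and z of lid in the frame of mouth below -0.0135 m and x of carriage in the frame of bay below -0.05 m), for 0.2 s.
5. the carriage is in under the guard (x of carriage in the frame of bay above 0.045 m), for 0.2 s.
At the end, for the whole second after the job is handed in: Every nut is inside the jar; the lid is level, centred and at least 13.5 mm below its unthreaded height (home is 15 to 15.5); the carriage is within 8 mm of its stop under the guard; all at rest (all of step 2 and horizontal distance between lid and mouth below 0.005 m and angle between lid's own z axis and vertical below 0.08 rad and z of lid in the frame of mouth below -0.0135 m and x of carriage in the frame of bay above 0.059 m and linear speed of each of carriage, lid below 0.01 m/s); the robot touches nothing.
It fails at once if the lid or the carriage with its jar strikes the guard plate (contact force between any of lid, carriage and guard above 3 N).
It fails at once if the arm or gripper hits the guard plate (contact force between any of the arm, the fingers and guard above 5 N).
It fails at once if a bystander is displaced by more than 30 mm (distance of any of offcut, driver, oiler from where it was at the start of the episode above 0.03 m).
Of nut0, nut1, nut2, nut3 only 2 to 4 are there at a start; the rules pass over those that are not, and their reading is None.
At some moment in a run one of nut0, nut1, nut2, nut3, lid may be knocked a few centimetres aside while the robot is not near it.
It also fails if it takes over 208 s, if anything falls off the work surface, if the arm or the gripper's body presses on something with over 40 N, if the wrist force passes 120 N, or if a joint passes its speed limit or range.

### The arm

A 7-joint arm with a two-finger parallel gripper is mounted at the origin on the work surface. World frame = base frame: x ahead of the robot, y to its left, z up, the work surface at z = 0. Lengths are in m, angles in rad, forces in N, time in s.
With the tool pointing down it reaches from about 0.425 to 0.825 m from the base axis. Payload 3.6 kg.
Tool frame: the origin (TCP) lies midway between the tips of the shut fingers; the grasp point (between the pads) lies 19 mm behind it (arm.grip_point_offset is the distance from the TCP to the grasp point, in m); z points along the fingers, y is the line along which they close (so a half turn about z gives the same grasp; the last joint's range is limited). The gripper opens to 93 mm and grips with 3 to 60 N. Pads are 15 mm wide; open, the fingers measure 128 mm over their backs; the gripper's body (75 mm by 188 mm) begins 65 mm behind the grasp point.
Start: joints at [-1.339, 0.615, -0.013, 1.423, 0.008, 1.103, -0.04], TCP at [0.166, 0.628, 0.19] pointing down, gripper open.
Joint ranges: [-3.12, 3.12], [-0.3, 2.06], [-1.34, 1.32], [0.26, 2.42], [-1.36, 4.5], [0.01, 1.98], [-2.84, 2.84]. Speed limits (rad/s): [2.79, 2.79, 3.14, 3.14, 3.14, 3.14, 3.14].

### API

Orientations are given as a unit quaternion [w, x, y, z].
In Python, from station import arm gives the robot as it stands. The module is installed in compiled form; this text tells all that it offers.
- The arm moves only by the tool servo_tool, never from a script. Its argument "targets" is one flat list of numbers, 7 for each row, row after row: the shift along the tool's x, y, z in m, then the turn, a rotation vector about the tool's x, y, z in degrees, then the finger opening in m, from 0 to 0.093. In form: [dx, dy, dz, wx, wy, wz, claw, dx, dy, dz, wx, wy, wz, claw, ...]. A call has 1 to 12 rows; each row shifts and turns the commanded pose from where the row before left it, along the tool's axes as they then stand; what a row does not reach is not made up. A row lasts 1/8 s, in which the tool goes at most 62.5 mm and 10.7 degrees, less where a joint would pass 70% of its speed; a pose out of reach is approached as far as the arm can. A call is refused whole if a number of a shift passes 0.0625 or a number of a turn 10.7, either way. A call with a gripper value outside its range is refused whole. The fingers move at their own pace and stop on an object; "grip_force" is the grip in N (left out, the last holds). Time passes only in rows, so rows that do not move let the fingers close. It gives the time, the measured TCP pose, the force, the opening and the grip force at its end, in the units of the state.
- arm.get_obs(): the state, without advancing time (a new reading comes with each control period).
- arm.grab_frame(name): name is "scene" or "top"; returns (picture, depth): 480x640x3 uint8, blue, green, red; 480x640 float32, m along the optical axis (not along the pixel's ray), 0 where there is no reading.
- arm.camera_params(name): a dict with "intrinsics" (3x3 intrinsics, pixels), "extrinsics" (4x4, takes a point from camera to world coordinates). Camera axes: x right, y up, looking along -z (the intrinsics and any distortion apply to the point x, -y, -z); pixel columns grow to the right and rows downward; lengths in m; the calibration is good to about 2 mm. A picture is of the moment at which its call begins. camera_params takes no time and is no camera call.
- arm.sign_off(): hands the job in; it is judged then, once.
The state is a dict: "time_s": time; "qpos": joint angles; "joint_velocities": joint speeds; "effort": joint torques, N m; "eef_pos": TCP position; "tcp_rot": TCP orientation; "contact_force": force on the tool from outside, world axes, zero at the start; "ft_torque": the same for the moment, N m; "grip_width": finger opening in m; "finger_force": force on a finger pad.
Only numpy, scipy, OpenCV 4.12 (cv2) and the standard library are available. Lean on these libraries where they do the work, as an engineer would, in place of code of your own. Each camera call takes 0.05 s, during which the arm holds its last target. There are 200 camera calls.

## Working session

There is one attempt and no reset: what is moved stays moved. The work goes in short steps, Python scripts to look and compute and a tool call to move; the robot and the scene stay as the last step left them, time stands still between calls to the robot, and variables do not carry over. Pictures are saved under pics/ and viewed, at most 14 in all, crops included, and the job is handed in when it is done.

Besides the shell and the picture viewer there is one more tool, called after "Call:" as name(argument=value, ...) on one line, values as JSON. servo_tool: Moves the arm, as the interface text tells. Its arguments: {"type":"object","properties":{"targets":{"type":"array","items":{"type":"number"}},"grip_force":{"type":"number"}},"required":["targets"]}

```bash
mkdir -p pics; cat > h.py <<'E'
import numpy as np, cv2
from station import arm
from scipy.spatial.transform import Rotation as R
def grab(n):
    p,d=arm.grab_frame(n); c=arm.camera_params(n); return p,d,c
def world(d,c):
    K=np.array(c["intrinsics"]);E=np.array(c["extrinsics"])
    v,u=np.mgrid[0:480,0:640]
    P=np.stack([(u-K[0,2])/K[0,0]*d,-(v-K[1,2])/K[1,1]*d,-d],-1)
    return P@E[:3,:3].T+E[:3,3]
def st():
    o=arm.get_obs(); r=R.from_quat(np.roll(o["tcp_rot"],-1)).as_matrix()
    print(o["time_s"],np.round(o["eef_pos"],4),"F",np.round(o["contact_force"],1),"w",round(float(o["grip_width"]),4),"q",np.round(o["qpos"],2)); print(np.round(r,3)); return o,r
E
python3 - <<'E'
from h import *
st(); print(arm.grip_point_offset)
for n in("top","scene"):
    p,d,c=grab(n); cv2.imwrite(f"pics/{n}0.png",p); np.savez(f"{n}0.npz",p=p,d=d,P=world(d,c)); print(c)
E
```

```text
0.0 [0.1662 0.6275 0.189 ] F [-0.  -0.4 -0.5] w 0.0932 q [-1.34  0.62 -0.01  1.42  0.01  1.1  -0.04]
[[-0.967  0.256 -0.001]
 [ 0.256  0.967 -0.002]
 [-0.    -0.002 -1.   ]]
0.0188
{'intrinsics': array([[551.78522173,   0.        , 325.99886217],
       [  0.        , 551.78522173, 236.50620098],
       [  0.        ,   0.        ,   1.        ]]), 'extrinsics': array([[ 0.09545286,  0.97528825, -0.19925256,  0.40252681],
       [-0.99543144,  0.09397006, -0.0169076 , -0.03956131],
       [ 0.00223399,  0.19995614,  0.9798023 ,  1.08270192],
       [ 0.        ,  0.        ,  0.        ,  1.        ]])}
{'intrinsics': array([[453.0753405 ,   0.        , 322.43070051],
       [  0.        , 453.0753405 , 242.2966644 ],
       [  0.        ,   0.        ,   1.        ]]), 'extrinsics': array([[-0.88073435, -0.37470325,  0.28966269,  0.87863722],
       [ 0.4736029 , -0.70028168,  0.5341403 ,  0.42105643],
       [ 0.00270136,  0.6076208 ,  0.79422268,  0.76408238],
       [ 0.        ,  0.        ,  0.        ,  1.        ]])}
```

View pics/top0.png

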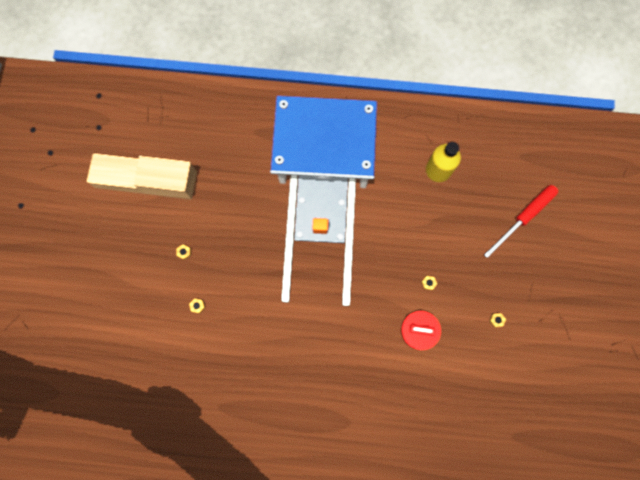

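View pics/scene0.png

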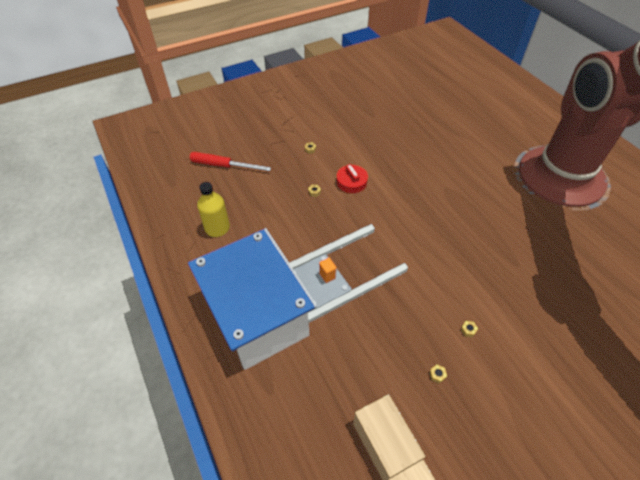

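The top view shows the guard around (325,137), the handle at (320,225), nuts at (183,252), (196,306), (430,283) and (498,320), and the lid at (422,330). The scene view agrees. Next I measure positions.

```bash
cat >> h.py <<'E'
def blob(p,P,uv,r,kind):
    u,v=map(int,uv); s=np.s_[max(v-r,0):v+r+1,max(u-r,0):u+r+1]
    hsv=cv2.cvtColor(p,cv2.COLOR_BGR2HSV)[s]; h,S,V=[hsv[...,i].astype(int) for i in range(3)]
    m={"nut":(h>20)&(h<35)&(S>90)&(V>110),"red":((h<6)|(h>174))&(S>180)&(V>120),"orange":(h>8)&(h<20)&(S>180)&(V>180),
       "blue":(h>100)&(h<125)&(S>150),"white":(S<60)&(V>170)}[kind]
    return m,P[s]
E
python3 - <<'E'
from h import *
z=np.load("top0.npz");p,d,P=z["p"],z["d"],z["P"]
print("table z",P[400,300],P[300,560],P[250,100])
for uv in [(183,252),(196,306),(430,283),(498,320)]:
    m,Q=blob(p,P,uv,13,"nut"); q=Q[m]; z0=np.percentile(q[:,2],80); t=q[q[:,2]>z0-.004]
    hull=cv2.convexHull(t[:,:2].astype(np.float32)); M=cv2.moments(hull); c=(M["m10"]/M["m00"],M["m01"]/M["m00"])
    # orientation via 6-fold harmonic of hull radius
    e=t[:,:2]-c; best=max(np.arange(0,60,2),key=lambda a:-max((np.cos(np.radians(a+60*k))*e[:,0]+np.sin(np.radians(a+60*k))*e[:,1]).max() for k in range(6)))
    print("nut",uv,len(t),np.round(c,4),"z",round(z0,4),"flat dir",best,"r",round(np.hypot(*e.T).max(),4))
m,Q=blob(p,P,(422,330),28,"red"); q=Q[m]
print("lid",len(q),np.percentile(q[:,2],[2,50,98])); t=q[(abs(q[:,2]-np.median(q[:,2]))<.003)]
print(cv2.minEnclosingCircle(t[:,:2].astype(np.float32)), "z",np.median(q[:,2]))
m,Q=blob(p,P,(422,330),15,"white"); q=Q[m]; print("stripe",len(q),q.mean(0),np.linalg.svd(q[:,:2]-q[:,:2].mean(0))[2][0],np.ptp(q,axis=0))
m,Q=blob(p,P,(320,225),14,"orange"); q=Q[m]; t=q[q[:,2]>.045]
print("handle",len(t),cv2.minAreaRect(t[:,:2].astype(np.float32)),t.mean(0))
m,Q=blob(p,P,(325,137),65,"blue"); q=Q[m]; t=q[abs(q[:,2]-.111)<.006]
print("guard",len(t),cv2.minAreaRect(t[:,:2].astype(np.float32)),np.median(t[:,2]))
for uv in [(292,195),(286,295),(352,195),(347,300)]: print(uv,P[uv[1],uv[0]])
print("oiler top",P[150,452],"offcut",P[175,100],P[180,185],"driver",P[255,488],P[187,556])
E
```

```text
table z [ 3.04363911e-01 -2.09043963e-03  9.07884156e-05] [ 5.40379769e-01 -4.89371231e-01 -4.61767972e-04] [5.52223822e-01 4.24241513e-01 2.72199196e-04]
nut (183, 252) 85 [0.5636 0.257 ] z 0.0141 flat dir 38 r 0.0135
nut (196, 306) 95 [0.461  0.2152] z 0.0141 flat dir 46 r 0.0137
nut (430, 283) 99 [ 0.5034 -0.1704] z 0.0139 flat dir 38 r 0.1652
nut (498, 320) 88 [ 0.462  -0.2622] z 0.0142 flat dir 14 r 0.2305
lid 817 [-0.00185395  0.02159888  0.03900138]
((0.455273300409317, -0.21694736182689667), 0.03640402853488922) z 0.021598878748021022
stripe 66 [ 0.45557181 -0.21765129  0.03798515] [-0.03211336 -0.99948423] [0.00721657 0.0344381  0.00961843]
handle 27 ((0.6293232440948486, -0.013134976848959923), (0.014729579910635948, 0.0303176399320364), 42.45039367675781) [ 0.62821079 -0.01110876  0.04908174]
guard 6951 ((0.7930359840393066, -0.0008597150444984436), (0.14750541746616364, 0.18716824054718018), 2.2259740829467773) 0.11066619922629917
(292, 195) [0.69796585 0.0549304  0.01396346]
(286, 295) [0.49733071 0.04475455 0.01558793]
(352, 195) [ 0.70838011 -0.06486985  0.01799933]
(347, 300) [ 0.49953343 -0.07357912  0.0097723 ]
oiler top [ 0.77737544 -0.23570011  0.13248077] offcut [0.6955198  0.43456292 0.0382843 ] [0.69561534 0.26009726 0.05868683] driver [ 0.61427773 -0.34261866  0.00990581] [ 0.76955957 -0.47745611  0.00262064]
```

```bash
cat >> h.py <<'E'
def nut(p,P,uv,r=11):
    m,Q=blob(p,P,uv,r,"nut"); q=Q[m]; q=q[(q[:,2]>.009)&(q[:,2]<.018)]
    c=np.median(q[:,:2],0); q=q[np.hypot(*(q[:,:2]-c).T)<.02]
    hull=cv2.convexHull(q[:,:2].astype(np.float32)); M=cv2.moments(hull); c=np.array([M["m10"],M["m01"]])/M["m00"]
    e=q[:,:2]-c; w=e[:,0]+1j*e[:,1]; a=np.degrees(np.angle(np.sum(w**6)))/6  # corner dir
    return c,(a+30)%60,len(q),np.abs(w).max()
def go(x,y,z,yaw=None):
    """deltas from measured pose: shift in tool axes now (no turn), and turn wz to bring tool y to yaw deg (mod 360)"""
    o,r=st(); d=r.T@(np.array([x,y,z])-o["eef_pos"]); print("shift",np.round(d,4))
    if yaw is not None:
        cur=np.degrees(np.arctan2(r[1,1],r[0,1])); print("tool y yaw",round(cur,1),"wz",round(-((yaw-cur+180)%360-180),1))
E
python3 - <<'E'
from h import *
z=np.load("top0.npz");p,d,P=z["p"],z["d"],z["P"]
for uv in [(183,252),(196,306),(430,283),(498,320)]: print(nut(p,P,uv))
print(p[225,308:333].tolist()); print(np.round(P[225,308:333,2],3))
hsv=cv2.cvtColor(p,cv2.COLOR_BGR2HSV); m=(hsv[...,0]>7)&(hsv[...,0]<22)&(hsv[...,1]>200); m[:205]=0;m[245:]=0;m[:,:300]=0;m[:,340:]=0
m&=(P[...,2]>.046)&(P[...,2]<.058)
t=P[m]; print(len(t),t.mean(0),t.min(0),t.max(0))
go(.629,-.0095,.19,-87.5)
E
```

```text
(array([0.5636597 , 0.25700577]), np.float64(42.66822807741922), 91, np.float64(0.01346465067758478))
(array([0.46102808, 0.21530701]), np.float64(53.61638936038953), 104, np.float64(0.013791218083819))
(array([ 0.54873565, -0.22921533]), np.float64(59.12598179804013), 101, np.float64(0.013439972386263547))
(array([ 0.48922212, -0.36502782]), np.float64(11.075837925593714), 94, np.float64(0.013095402719031484))
[[234, 230, 221], [234, 230, 220], [234, 228, 221], [217, 217, 232], [169, 205, 253], [105, 205, 255], [77, 213, 255], [75, 215, 255], [78, 219, 255], [79, 216, 255], [76, 217, 255], [77, 217, 255], [75, 216, 255], [77, 216, 255], [79, 217, 255], [77, 217, 255], [77, 214, 255], [71, 209, 255], [70, 193, 255], [71, 151, 251], [103, 124, 184], [154, 146, 144], [200, 196, 180], [229, 224, 211], [233, 231, 222]]
[0.008 0.011 0.009 0.009 0.048 0.051 0.051 0.049 0.05  0.052 0.053 0.049
 0.047 0.052 0.05  0.052 0.051 0.053 0.052 0.044 0.011 0.011 0.009 0.008
 0.01 ]
10 [ 0.62478307 -0.00844534  0.04924549] [ 0.6242576  -0.01858794  0.04631528] [0.62539448 0.00254099 0.05385774]
0.1 [0.1661 0.6276 0.1891] F [0.6 0.4 0.3] w 0.0934 q [-1.34  0.62 -0.01  1.42  0.01  1.1  -0.04]
[[-0.967  0.256 -0.001]
 [ 0.256  0.967 -0.002]
 [-0.    -0.002 -1.   ]]
shift [-6.104e-01 -4.975e-01  3.000e-04]
tool y yaw 75.2 wz 162.7
```

```bash
python3 - <<'E'
from h import *
z=np.load("top0.npz");P=z["P"][205:245,300:340].reshape(-1,3)
t=P[(P[:,2]>.046)&(P[:,2]<.057)]; print(len(t),t.mean(0),t.min(0),t.max(0),cv2.minAreaRect(t[:,:2].astype(np.float32)))
E
```

```text
190 [ 0.63583502 -0.00671489  0.05096948] [ 0.62398004 -0.02130475  0.04603245] [0.64846402 0.00839033 0.05615999] ((0.6358710527420044, -0.0069274697452783585), (0.023945651948451996, 0.028884155675768852), 5.391175746917725)
```

Call:
servo_tool(targets=[-0.036,-0.029,0,0,0,-1.8,0.06,-0.036,-0.029,0,0,0,-1.8,0.06,-0.036,-0.029,0,0,0,-1.8,0.06,-0.036,-0.029,0,0,0,-1.8,0.06,-0.036,-0.029,0,0,0,-1.8,0.06,-0.036,-0.029,0,0,0,-1.8,0.06,-0.036,-0.029,0,0,0,-1.8,0.06,-0.036,-0.029,0,0,0,-1.8,0.06,-0.036,-0.029,0,0,0,-1.8,0.06,-0.036,-0.029,0,0,0,-1.1,0.06])

```text
time_s: 1.35
eef_pos: [0.4893, 0.2982, 0.1898]
tcp_rot: [-0.0, -0.022, 1.0, -0.0]
contact_force: [-0.0, -0.1, 0.1]
grip_width: 0.0598
finger_force: 0.0
```

```bash
python3 - <<'E'
from h import *
go(.636,-.007,.19,92.5)
E
```

```text
1.35 [0.4893 0.2982 0.1898] F [-0.  -0.1  0.1] w 0.0598 q [-0.55  0.49 -0.05  1.65  0.03  1.    1.  ]
[[-0.999 -0.044 -0.001]
 [-0.044  0.999 -0.   ]
 [ 0.001 -0.    -1.   ]]
shift [-1.332e-01 -3.114e-01 -2.000e-04]
tool y yaw 92.5 wz 0.0
```

Call:
servo_tool(targets=[-0.0167,-0.039,0,0,0,0,0.06,-0.0167,-0.039,0,0,0,0,0.06,-0.0167,-0.039,0,0,0,0,0.06,-0.0167,-0.039,0,0,0,0,0.06,-0.0167,-0.039,0,0,0,0,0.06,-0.0167,-0.039,0,0,0,0,0.06,-0.0167,-0.039,0,0,0,0,0.06,-0.0163,-0.038,0,0,0,0,0.06,0,0,0.04,0,0,0,0.06,0,0,0.04,0,0,0,0.06,0,0,0.02,0,0,0,0.06,0,0,0,0,0,0,0.06])

```text
time_s: 2.85
eef_pos: [0.6331, -0.0055, 0.0878]
tcp_rot: [-0.003, -0.022, 1.0, -0.0]
contact_force: [0.2, -0.1, 0.5]
grip_width: 0.0603
finger_force: 0.0
```

```bash
python3 - <<'E'
from h import *
go(.636,-.007,.023,92.5)
p,d,c=grab("scene"); cv2.imwrite("pics/s1.png",p[180:380,200:480])
E
```

```text
2.85 [ 0.6331 -0.0055  0.0878] F [ 0.2 -0.1  0.5] w 0.0603 q [-0.01  0.7  -0.02  1.59  0.02  0.87  1.57]
[[-0.999 -0.043 -0.005]
 [-0.043  0.999 -0.   ]
 [ 0.005  0.    -1.   ]]
shift [-0.0031 -0.0016  0.0648]
tool y yaw 92.5 wz -0.0
```

View pics/s1.png

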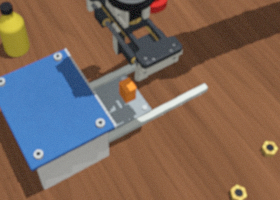

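The crop shows the gripper over the handle (handle at about (128,88) in the crop) and clear of the guard. I'll go down, grip, and pull.

Call:
servo_tool(targets=[-0.002,-0.001,0.03,0,0,0,0.06,0,0,0.025,0,0,0,0.06,0,0,0.01,0,0,0,0.06,0,0,0,0,0,0,0.06,0,0,0,0,0,0,0.02,0,0,0,0,0,0,0.02,0,0,0,0,0,0,0.02,0,0,0,0,0,0,0.02], grip_force=30)

```text
time_s: 3.9
eef_pos: [0.6372, -0.0064, 0.0254]
tcp_rot: [0.0, -0.022, 1.0, -0.0]
contact_force: [-0.6, -0.7, -0.0]
grip_width: 0.0246
finger_force: 0.0
```

```bash
python3 - <<'E'
from h import *
go(.636-.165,-.007-.165*.0437,.023,92.5)
E
```

```text
3.9 [ 0.6372 -0.0064  0.0254] F [-0.6 -0.7 -0. ] w 0.0246 q [-0.01  0.78 -0.02  1.62  0.02  0.74  1.57]
[[-0.999 -0.043  0.   ]
 [-0.043  0.999 -0.   ]
 [-0.    -0.    -1.   ]]
shift [ 0.1664 -0.0007  0.0024]
tool y yaw 92.5 wz -0.0
```

Call:
servo_tool(targets=[0,0,0,0,0,0,0.02,0,0,0,0,0,0,0.02])

```text
time_s: 4.15
eef_pos: [0.6371, -0.0064, 0.0251]
tcp_rot: [-0.0, -0.022, 1.0, -0.0]
contact_force: [0.2, -0.4, 0.7]
grip_width: 0.0202
finger_force: 0.0
```

```bash
python3 - <<'E'
from h import *
st(); print(arm.get_obs()["finger_force"])
p,d,c=grab("scene"); cv2.imwrite("pics/s2.png",cv2.resize(p[200:330,260:420],None,fx=4,fy=4))
E
```

```text
4.15 [ 0.6371 -0.0064  0.0251] F [ 0.2 -0.4  0.7] w 0.0202 q [-0.01  0.78 -0.02  1.62  0.02  0.74  1.57]
[[-0.999 -0.043 -0.   ]
 [-0.043  0.999 -0.   ]
 [ 0.    -0.    -1.   ]]
0.0
```

View pics/s2.png

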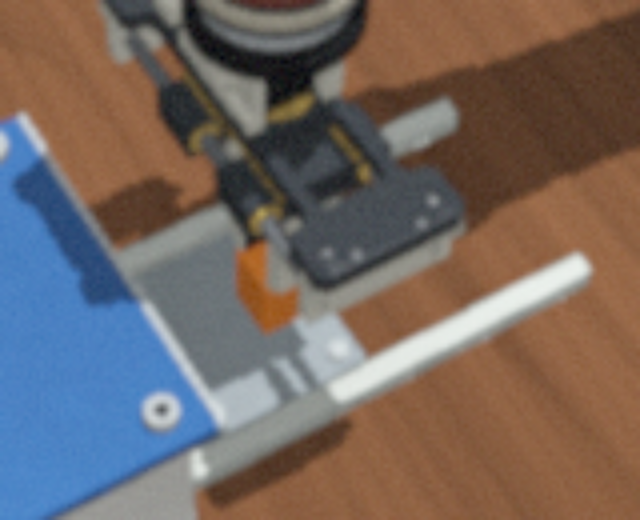

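```bash
python3 - <<'E'
from h import *
p,d,c=grab("scene"); P=world(d,c); hsv=cv2.cvtColor(p,cv2.COLOR_BGR2HSV)
s=np.s_[240:300,300:350]; m=(hsv[s][...,0]>5)&(hsv[s][...,0]<22)&(hsv[s][...,1]>190)&(hsv[s][...,2]>100); q=P[s][m]
q=q[(q[:,2]>.005)&(q[:,2]<.06)]; print(len(q),np.percentile(q,[3,50,97],axis=0))
z=np.load("scene0.npz");p,P=z["p"],z["P"];hsv=cv2.cvtColor(p,cv2.COLOR_BGR2HSV);m=(hsv[s][...,0]>5)&(hsv[s][...,0]<22)&(hsv[s][...,1]>190)&(hsv[s][...,2]>100); q=P[s][m]
q=q[(q[:,2]>.005)&(q[:,2]<.06)]; print(len(q),np.percentile(q,[3,50,97],axis=0))
t=q[q[:,2]>.047];print(len(t),t.mean(0),t.min(0),t.max(0))
p,d,c=grab("top"); P=world(d,c); cv2.imwrite("pics/t2.png",cv2.resize(p[150:330,220:440],None,fx=3,fy=3))
E
```

```text
103 [[ 6.33376947e-01 -1.51801787e-02  2.21530744e-02]
 [ 6.45959344e-01 -3.38361189e-04  3.64392051e-02]
 [ 6.48164179e-01  8.60976345e-03  5.28840606e-02]]
151 [[ 0.6291344  -0.01577336  0.02201544]
 [ 0.64388317  0.0048695   0.04187545]
 [ 0.64793761  0.00893687  0.05238406]]
54 [ 0.63987322 -0.00286537  0.05056122] [ 0.62704621 -0.01838505  0.04724529] [0.64818885 0.00929684 0.05368815]
```

View pics/t2.png

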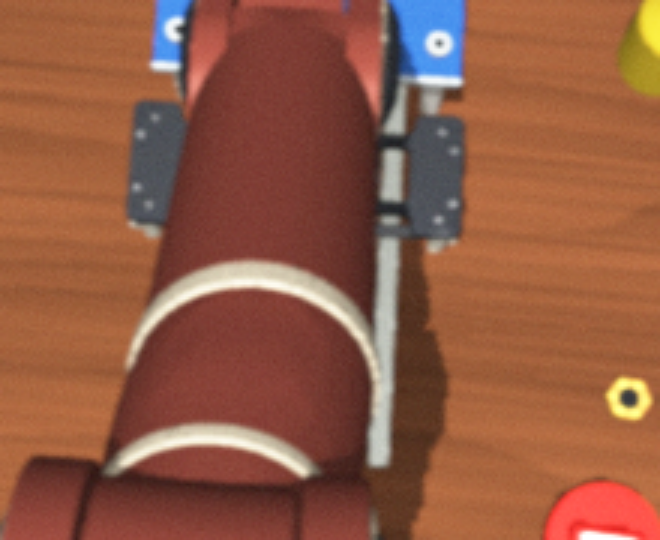

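Call:
servo_tool(targets=[0,0,0,0,0,0,0.0,0,0,0,0,0,0,0.0,0,0,0,0,0,0,0.0,0,0,0,0,0,0,0.0])

```text
time_s: 4.8
eef_pos: [0.6371, -0.0063, 0.0252]
tcp_rot: [-0.0, -0.022, 1.0, -0.0]
contact_force: [0.5, -0.4, -0.7]
grip_width: 0.0004
finger_force: 0.0
```

```bash
python3 - <<'E'
from h import *
p,d,c=grab("top"); P=world(d,c)
hsv=cv2.cvtColor(p,cv2.COLOR_BGR2HSV)
for s in (np.s_[180:235,258:282],np.s_[180:235,352:380]):
    Q=P[s]; m=(Q[...,2]>.07)&(Q[...,2]<.2)&(hsv[s][...,2]<110); q=Q[m]; print(m.sum(),np.percentile(q,[3,50,97],axis=0))
p,d,c=grab("scene"); P=world(d,c); cv2.imwrite("pics/s3.png",cv2.resize(p[180:330,240:400],None,fx=4,fy=4))
for u,v in [(330,268),(331,263),(327,275),(350,262),(340,272)]: print(u,v,P[v,u],p[v,u])
E
```

```text
561 [[0.60063606 0.06169923 0.17730526]
 [0.6359632  0.07369119 0.18024354]
 [0.66605584 0.08628256 0.18328047]]
735 [[ 0.6070802  -0.09770726  0.17132958]
 [ 0.63945441 -0.08184195  0.18012127]
 [ 0.67314673 -0.06616628  0.18317718]]
330 268 [0.63501874 0.0024327  0.05104741] [ 95 121 166]
331 263 [0.66366139 0.05444835 0.15309512] [104 103 100]
327 275 [0.64421322 0.00762435 0.04046912] [ 42  95 163]
350 262 [0.64561582 0.08262191 0.17933133] [98 93 90]
340 272 [0.66651046 0.08798774 0.17292596] [102 106 104]
```

View pics/s3.png

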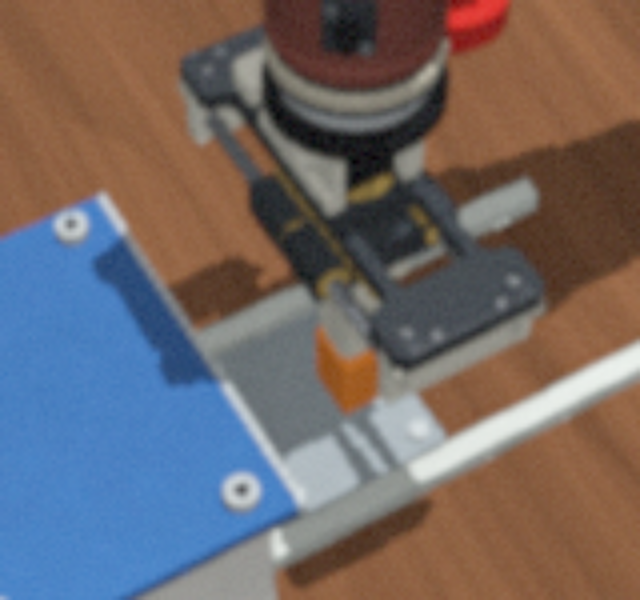

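```bash
python3 - <<'E'
from h import *
p,d,c=grab("scene"); P=world(d,c)
for v in range(250,274,2): print(v,[tuple(np.round(P[v,u]*1000).astype(int).tolist())+tuple(p[v,u].tolist()) for u in range(322,338,3)])
E
```

```text
250 [(665, 26, 156, 79, 105, 116), (660, 26, 153, 73, 87, 94), (652, 24, 145, 57, 68, 68), (658, 44, 173, 52, 67, 77), (656, 50, 180, 72, 67, 59), (652, 52, 179, 80, 76, 72)]
252 [(666, 27, 152, 95, 104, 110), (663, 32, 156, 85, 78, 77), (645, 11, 119, 115, 118, 118), (657, 42, 165, 107, 124, 128), (658, 52, 177, 34, 37, 39), (654, 56, 179, 84, 77, 72)]
254 [(665, 25, 143, 94, 103, 112), (664, 34, 153, 100, 93, 91), (660, 37, 155, 99, 101, 100), (639, 11, 109, 132, 142, 146), (657, 52, 171, 74, 85, 90), (656, 59, 179, 81, 76, 71)]
256 [(646, -9, 84, 123, 131, 131), (665, 37, 152, 111, 112, 107), (662, 41, 155, 108, 104, 101), (639, 12, 104, 120, 128, 128), (633, 11, 100, 111, 117, 116), (659, 64, 182, 84, 78, 74)]
258 [(646, -9, 77, 125, 132, 132), (646, 2, 90, 118, 123, 125), (664, 45, 156, 129, 123, 120), (660, 47, 156, 91, 89, 91), (665, 65, 181, 84, 77, 74), (659, 66, 178, 90, 83, 73)]
260 [(646, -10, 69, 124, 130, 130), (645, 1, 82, 124, 130, 128), (665, 47, 154, 113, 113, 109), (662, 51, 156, 106, 105, 98), (666, 67, 179, 80, 72, 68), (662, 70, 181, 84, 74, 71)]
262 [(647, -8, 
[... 348 characters left out ...]
66 [(646, -9, 51, 62, 106, 162), (646, 3, 66, 121, 130, 129), (644, 10, 74, 137, 145, 144), (637, 10, 69, 115, 121, 127), (669, 74, 173, 62, 62, 60), (668, 80, 180, 75, 70, 67)]
268 [(647, -7, 47, 32, 82, 151), (645, 2, 57, 112, 127, 150), (643, 10, 66, 123, 137, 156), (633, 4, 51, 77, 111, 172), (664, 66, 153, 92, 94, 111), (668, 81, 177, 54, 51, 51)]
270 [(648, -6, 43, 23, 76, 139), (645, 0, 48, 53, 102, 170), (641, 5, 52, 53, 108, 175), (635, 7, 50, 39, 103, 175), (629, 8, 47, 89, 105, 140), (668, 82, 171, 78, 83, 82)]
272 [(647, -7, 33, 33, 80, 140), (647, 4, 48, 27, 87, 155), (642, 7, 48, 35, 96, 168), (636, 8, 46, 42, 92, 161), (628, 7, 38, 83, 108, 147), (669, 83, 168, 122, 127, 128)]
```

Call:
servo_tool(targets=[0,0,0,0,0,0,0.06,0,0,0,0,0,0,0.06,0,0,0,0,0,0,0.06,0,0,0,0,0,0,0.06,0,0,0,0,0,0,0.06,0,0,0,0,0,0,0.06,0,0,0,0,0,0,0.06])

```text
time_s: 5.82
eef_pos: [0.6371, -0.0064, 0.0252]
tcp_rot: [-0.0, -0.022, 1.0, -0.0]
contact_force: [0.1, 0.4, 0.5]
grip_width: 0.0594
finger_force: 0.0
```

```bash
python3 - <<'E'
from h import *
st()
p,d,c=grab("scene"); P=world(d,c)
Q=P[235:300,300:360].reshape(-1,3); C=p[235:300,300:360].reshape(-1,3).astype(int)
m=(abs(Q[:,0]-.64)<.025)&(abs(Q[:,1]+.006)<.06)&(Q[:,2]>.016)&(Q[:,2]<.14)&((C.max(1)-C.min(1))<30)
q=Q[m]; q=q[np.argsort(q[:,2])]; print(len(q)); print(np.round(q[:25],3)); 
E
```

```text
5.825 [ 0.6371 -0.0064  0.0252] F [0.1 0.4 0.5] w 0.0594 q [-0.01  0.78 -0.02  1.62  0.02  0.74  1.57]
[[-0.999 -0.043 -0.   ]
 [-0.043  0.999 -0.   ]
 [ 0.    -0.    -1.   ]]
133
[[ 0.648 -0.062  0.016]
 [ 0.642 -0.064  0.016]
 [ 0.621  0.054  0.017]
 [ 0.646 -0.038  0.051]
 [ 0.641 -0.035  0.054]
 [ 0.648 -0.038  0.055]
 [ 0.646 -0.034  0.055]
 [ 0.647 -0.043  0.055]
 [ 0.646 -0.037  0.055]
 [ 0.643 -0.035  0.056]
 [ 0.645  0.032  0.056]
 [ 0.645 -0.036  0.057]
 [ 0.641 -0.036  0.057]
 [ 0.642 -0.036  0.057]
 [ 0.639 -0.034  0.058]
 [ 0.647 -0.043  0.059]
 [ 0.648 -0.038  0.059]
 [ 0.645  0.031  0.059]
 [ 0.647 -0.04   0.06 ]
 [ 0.647 -0.036  0.06 ]
 [ 0.644  0.027  0.06 ]
 [ 0.641 -0.036  0.06 ]
 [ 0.638 -0.037  0.06 ]
 [ 0.639 -0.034  0.061]
 [ 0.644  0.03   0.061]]
```

Both cameras show the fingertips at about z = 0.054, while the pose reading says 0.025. The z reading is therefore about 29 mm too low, so I'll trust the cameras and go lower, watching the force.

Call:
servo_tool(targets=[0,0,0.01,0,0,0,0.06,0,0,0.01,0,0,0,0.06,0,0,0.008,0,0,0,0.06,0,0,0,0,0,0,0.06])

```text
time_s: 6.38
eef_pos: [0.6362, -0.0064, -0.0041]
tcp_rot: [-0.001, -0.022, 1.0, -0.0]
contact_force: [0.7, -0.2, 0.1]
grip_width: 0.0602
finger_force: 0.0
```

Call:
servo_tool(targets=[0,0,0,0,0,0,0.02,0,0,0,0,0,0,0.02,0,0,0,0,0,0,0.02,0,0,0,0,0,0,0.02,0,0,0,0,0,0,0.02,0,0,0,0,0,0,0.02])

```text
time_s: 7.12
eef_pos: [0.6373, -0.0069, -0.0025]
tcp_rot: [0.0, -0.021, 1.0, -0.0]
contact_force: [-0.6, -1.1, 2.6]
grip_width: 0.0295
finger_force: 30.0
```

Call:
servo_tool(targets=[0.008,0,0,0,0,0,0.02,0.014,0,0,0,0,0,0.02,0.016,0,0,0,0,0,0.02,0.016,0,0,0,0,0,0.02,0.018,0,0,0,0,0,0.02,0.018,0,0,0,0,0,0.02,0.018,0,0,0,0,0,0.02,0.018,0,0,0,0,0,0.02,0.016,0,0,0,0,0,0.02,0.014,0,0,0,0,0,0.02,0.009,0,0,0,0,0,0.02,0,0,0,0,0,0,0.02])

```text
time_s: 8.62
eef_pos: [0.471, -0.0131, -0.0026]
tcp_rot: [-0.001, -0.022, 1.0, 0.0]
contact_force: [-2.2, 0.5, 3.7]
grip_width: 0.0295
finger_force: 30.0
```

Call:
servo_tool(targets=[0,0,0,0,0,0,0.02,0,0,0,0,0,0,0.06,0,0,0,0,0,0,0.06,0,0,0,0,0,0,0.06,0,0,-0.03,0,0,0,0.06,0,0,-0.05,0,0,0,0.06,0,0,-0.05,0,0,0,0.06,0,0,-0.03,0,0,0,0.06,0,0,0,0,0,0,0.06])

```text
time_s: 9.75
eef_pos: [0.4739, -0.0136, 0.1592]
tcp_rot: [0.003, -0.021, 1.0, -0.0]
contact_force: [-0.7, -1.1, -0.1]
grip_width: 0.06
finger_force: 0.0
```

```bash
python3 - <<'E'
from h import *
st()
p,d,c=grab("top"); np.savez("top1.npz",p=p,d=d,P=world(d,c)); cv2.imwrite("pics/t3.png",p)
p,d,c=grab("scene"); np.savez("scene1.npz",p=p,d=d,P=world(d,c))
E
```

```text
9.75 [ 0.4739 -0.0136  0.1592] F [-0.7 -1.1 -0.1] w 0.06 q [ 0.01  0.38 -0.03  1.96  0.02  0.79  1.58]
[[-0.999 -0.043  0.005]
 [-0.043  0.999 -0.   ]
 [-0.005 -0.    -1.   ]]
```

View pics/t3.png

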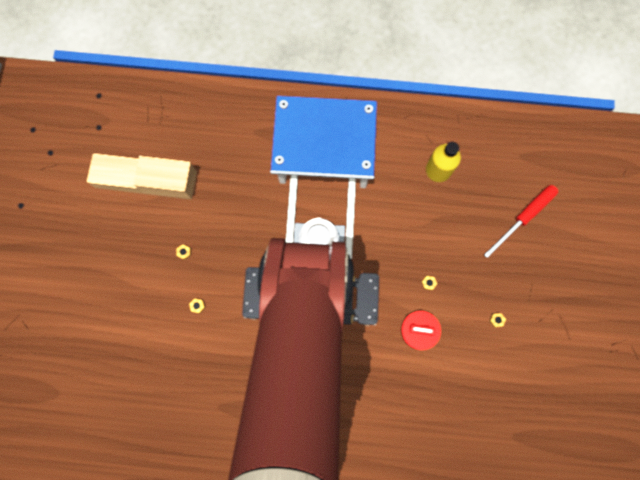

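The carriage is out, with the jar at about (317,230), and the nuts and lid haven't moved. Next is nut (196,306).

```bash
python3 - <<'E'
from h import *
go(.461,.2153,.05,113.6)
z=np.load("scene1.npz");p,P=z["p"],z["P"]
Q=P.reshape(-1,3); m=(abs(Q[:,2]-.074)<.005)&(abs(Q[:,0]-.61)<.06)&(abs(Q[:,1]+.01)<.05)
C=p.reshape(-1,3).astype(int); m&=(C.min(1)>150); q=Q[m]; print(len(q),np.median(q[:,2]),cv2.minEnclosingCircle(q[:,:2].astype(np.float32)))
E
```

```text
9.85 [ 0.4716 -0.0135  0.1565] F [ 0.5 -0.1 -0.5] w 0.06 q [ 0.01  0.39 -0.03  1.96  0.02  0.79  1.58]
[[-0.999 -0.043 -0.001]
 [-0.043  0.999 -0.   ]
 [ 0.001 -0.    -1.   ]]
shift [0.0006 0.2291 0.1065]
tool y yaw 92.5 wz -21.1
326 0.0733955446779711 ((0.6108294129371643, -0.006696879863739014), 0.03210920840501785)
```

Call:
servo_tool(targets=[0,0.03,0,0,0,0,0.045,0,0.04,0,0,0,0,0.045,0,0.04,0,0,0,0,0.045,0,0.04,0,0,0,0,0.045,0,0.04,0,0,0,0,0.045,0,0.039,0,0,0,0,0.045,0,0,0.03,0,0,-10.5,0.045,0,0,0.04,0,0,-10.6,0.045,0,0,0.04,0,0,0,0.045,0,0,0.03,0,0,0,0.045,0,0,0.01,0,0,0,0.045,0,0,0,0,0,0,0.045])

```text
time_s: 11.35
eef_pos: [0.4615, 0.215, 0.0062]
tcp_rot: [-0.001, -0.204, 0.979, -0.0]
contact_force: [0.0, 0.7, 0.3]
grip_width: 0.0451
finger_force: 0.0
```

```bash
python3 - <<'E'
from h import *
go(.461,.2153,-.026,113.6)
p,d,c=grab("scene"); P=world(d,c); o=arm.get_obs()["eef_pos"]
Q=P.reshape(-1,3); C=p.reshape(-1,3).astype(int)
m=(np.hypot(Q[:,0]-o[0],Q[:,1]-o[1])<.05)&(Q[:,2]>.015)&(Q[:,2]<.1)&((C.max(1)-C.min(1))<30)
q=Q[m]; print(len(q),"tip z pct",np.percentile(q[:,2],[0,2,5,10]),"xy",q[:,:2].min(0),q[:,:2].max(0))
E
```

```text
11.35 [0.4615 0.215  0.0062] F [0.  0.7 0.3] w 0.0451 q [-0.4   0.67 -0.12  2.    0.16  0.48  1.35]
[[-0.916 -0.4   -0.002]
 [-0.4    0.916 -0.001]
 [ 0.003 -0.    -1.   ]]
shift [0.0003 0.0005 0.0322]
tool y yaw 113.6 wz -0.0
273 tip z pct [0.01511068 0.03792904 0.04082949 0.04368526] xy [0.45374602 0.1830261 ] [0.485423   0.25407695]
```

Call:
servo_tool(targets=[0,0,0.018,0,0,0,0.045,0,0,0.008,0,0,0,0.045,0,0,0.003,0,0,0,0.045,0,0,0.002,0,0,0,0.045,0,0,0,0,0,0,0.045])

```text
time_s: 12.02
eef_pos: [0.4626, 0.2154, -0.0236]
tcp_rot: [0.0, -0.204, 0.979, 0.0]
contact_force: [-0.1, -1.2, 0.2]
grip_width: 0.0452
finger_force: 0.0
```

Call:
servo_tool(targets=[0,0,0,0,0,0,0.015,0,0,0,0,0,0,0.015,0,0,0,0,0,0,0.015,0,0,0,0,0,0,0.015,0,0,0,0,0,0,0.015], grip_force=25)

```text
time_s: 12.65
eef_pos: [0.4624, 0.2153, -0.0237]
tcp_rot: [0.0, -0.204, 0.979, 0.0]
contact_force: [-0.0, 0.3, 1.9]
grip_width: 0.0236
finger_force: 25.0
```

Call:
servo_tool(targets=[0,0,-0.04,0,0,0,0.015,0,0,-0.04,0,0,0,0.015,0,0,-0.04,0,0,0,0.015,0,0,0,0,0,0,0.015])

```text
time_s: 13.15
eef_pos: [0.4644, 0.2163, 0.0988]
tcp_rot: [0.003, -0.204, 0.979, 0.001]
contact_force: [-0.5, 0.2, -1.0]
grip_width: 0.0235
finger_force: 25.0
```

```bash
cat >> h.py <<'E'
def jar(n,tag=None):
    p,d,c=grab(n); P=world(d,c)
    if tag: cv2.imwrite(f"pics/{tag}.png",p)
    Q=P.reshape(-1,3); C=p.reshape(-1,3).astype(int); m=(abs(Q[:,2]-.074)<.004)&(np.hypot(Q[:,0]-.611,Q[:,1]+.008)<.045)&(C.min(1)>150); q=Q[m][:,:2]
    from scipy.optimize import least_squares
    c0,r=cv2.minEnclosingCircle(q.astype(np.float32))
    # annulus fit: midline radius 26.75mm
    f=least_squares(lambda s:np.hypot(*(q-s).T)-.0268,c0,loss="soft_l1",f_scale=.003)
    print(n,len(q),np.round(c0,4),round(r,4),"fit",np.round(f.x,4)); return p,d,c,P
E
python3 - <<'E'
from h import *
p,d,c,P=jar("top"); z=np.load("top0.npz")
np.savez("top2.npz",p=p,d=d,P=P)
jar("scene"); go(.611,-.0075,.088,113.6); print(arm.get_obs()["finger_force"])
E
```

```text
top 353 [ 0.6108 -0.0059] 0.0315 fit [ 0.6101 -0.006 ]
scene 343 [ 0.6102 -0.0067] 0.0321 fit [ 0.6099 -0.0061]
13.25 [0.4619 0.2149 0.0958] F [-0.2 -0.3 -0.4] w 0.0235 q [-0.37  0.53 -0.16  1.93  0.13  0.69  1.38]
[[-0.917 -0.4   -0.001]
 [-0.4    0.917 -0.   ]
 [ 0.001 -0.    -1.   ]]
shift [-0.0477 -0.2635  0.0079]
tool y yaw 113.6 wz -0.0
24.999810084700584
```

Call:
servo_tool(targets=[-0.005,-0.03,0,0,0,0,0.015,-0.006,-0.034,0,0,0,0,0.015,-0.007,-0.036,0,0,0,0,0.015,-0.007,-0.036,0,0,0,0,0.015,-0.007,-0.036,0,0,0,0,0.015,-0.006,-0.036,0,0,0,0,0.015,-0.006,-0.034,0,0,0,0,0.015,-0.004,-0.02,0.01,0,0,0,0.015,0,0,0.02,0,0,0,0.015,0,0,0.01,0,0,0,0.015,0,0,0,0,0,0,0.015,0,0,0,0,0,0,0.015])

```text
time_s: 14.75
eef_pos: [0.6113, -0.0049, 0.0564]
tcp_rot: [0.0, -0.205, 0.979, 0.0]
contact_force: [-0.4, -0.2, 0.1]
grip_width: 0.0239
finger_force: 25.0
```

```bash
python3 - <<'E'
from h import *
go(.6103,-.0062,.053,90)
E
```

```text
14.75 [ 0.6113 -0.0049  0.0564] F [-0.4 -0.2  0.1] w 0.0239 q [ 0.07  0.71 -0.16  1.68  0.15  0.76  1.82]
[[-0.916 -0.401  0.   ]
 [-0.401  0.916  0.   ]
 [-0.001  0.    -1.   ]]
shift [ 0.0015 -0.0008  0.0034]
tool y yaw 113.6 wz 23.6
```

Call:
servo_tool(targets=[0.001,-0.001,0.002,0,0,0,0.015,0,0,0,0,0,0,0.045,0,0,0,0,0,0,0.045,0,0,0,0,0,0,0.045,0,0,-0.04,0,0,0,0.045,0,0,0,0,0,0,0.045])

```text
time_s: 15.5
eef_pos: [0.6133, -0.0067, 0.0972]
tcp_rot: [0.003, -0.204, 0.979, -0.001]
contact_force: [0.2, 0.4, 0.4]
grip_width: 0.0447
finger_force: 0.0
```

```bash
python3 - <<'E'
from h import *
go(.5637,.2570,.006,102.7)
p,d,c,P=jar("scene"); cv2.imwrite("pics/s4.png",cv2.resize(p[180:330,260:420],None,fx=4,fy=4))
E
```

```text
15.5 [ 0.6133 -0.0067  0.0972] F [0.2 0.4 0.4] w 0.0447 q [ 0.08  0.66 -0.17  1.65  0.14  0.84  1.83]
[[-0.917 -0.4    0.007]
 [-0.4    0.917  0.   ]
 [-0.007 -0.003 -1.   ]]
shift [-0.0594  0.2618  0.0909]
tool y yaw 113.6 wz 10.9
scene 272 [ 0.6097 -0.0062] 0.0316 fit [ 0.61   -0.0062]
```

View pics/s4.png

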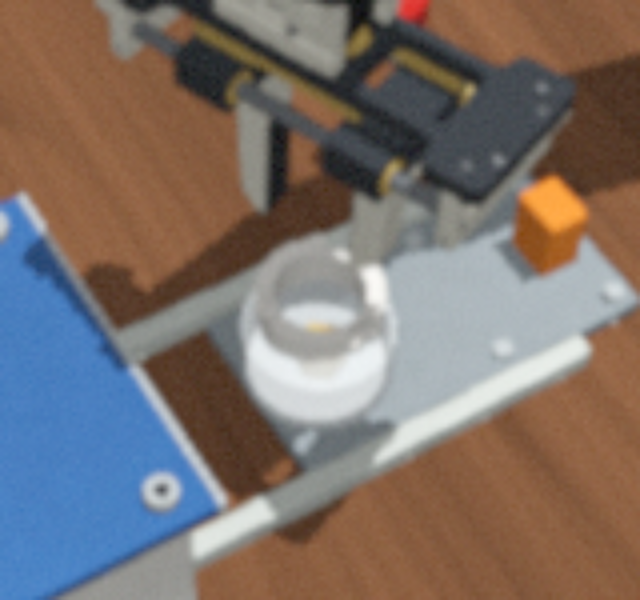

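The crop shows brass inside the jar at (318,328), so the first nut is in. On to the second.

Call:
servo_tool(targets=[-0.006,0.026,0,0,0,0,0.045,-0.009,0.04,0,0,0,0,0.045,-0.009,0.04,0,0,0,0,0.045,-0.009,0.04,0,0,0,0,0.045,-0.009,0.04,0,0,0,0,0.045,-0.009,0.04,0,0,0,0,0.045,-0.0084,0.0358,0,0,0,0,0.045,0,0,0.02,0,0,5.4,0.045,0,0,0.035,0,0,5.5,0.045,0,0,0.03,0,0,0,0.045,0,0,0,0,0,0,0.045,0,0,0,0,0,0,0.045])

```text
time_s: 17.05
eef_pos: [0.5607, 0.2569, 0.0096]
tcp_rot: [0.0, -0.11, 0.994, 0.0]
contact_force: [0.2, -0.3, -0.5]
grip_width: 0.0452
finger_force: 0.0
```

```bash
python3 - <<'E'
from h import *
go(.5637,.2570,-.025,102.7)
E
```

```text
17.05 [0.5607 0.2569 0.0096] F [ 0.2 -0.3 -0.5] w 0.0452 q [-0.41  0.78 -0.09  1.69  0.1   0.67  1.24]
[[-0.976 -0.219  0.   ]
 [-0.219  0.976  0.   ]
 [-0.001  0.    -1.   ]]
shift [-0.0029 -0.0006  0.0346]
tool y yaw 102.7 wz -0.0
```

Call:
servo_tool(targets=[-0.003,-0.001,0.018,0,0,0,0.045,0,0,0.01,0,0,0,0.045,0,0,0.004,0,0,0,0.045,0,0,0.003,0,0,0,0.045,0,0,0,0,0,0,0.045,0,0,0,0,0,0,0.015,0,0,0,0,0,0,0.015,0,0,0,0,0,0,0.015,0,0,0,0,0,0,0.015,0,0,0,0,0,0,0.015])

```text
time_s: 18.3
eef_pos: [0.5637, 0.2565, -0.0256]
tcp_rot: [0.0, -0.11, 0.994, 0.0]
contact_force: [0.0, -0.1, 2.0]
grip_width: 0.0242
finger_force: 25.0
```

Call:
servo_tool(targets=[0,0,-0.04,0,0,0,0.015,0,0,-0.04,0,0,0,0.015,0,0,-0.04,0,0,0,0.015,0,0,0,0,0,0,0.015])

```text
time_s: 18.8
eef_pos: [0.5658, 0.2576, 0.0975]
tcp_rot: [0.003, -0.11, 0.994, 0.001]
contact_force: [0.5, -0.1, -0.2]
grip_width: 0.0241
finger_force: 25.0
```

```bash
python3 - <<'E'
from h import *
go(.6103,-.0062,.055,90)
E
```

```text
18.8 [0.5658 0.2576 0.0975] F [ 0.5 -0.1 -0.2] w 0.0241 q [-0.4   0.66 -0.1   1.62  0.08  0.85  1.26]
[[-0.976 -0.219  0.007]
 [-0.219  0.976  0.003]
 [-0.007  0.002 -1.   ]]
shift [ 0.0147 -0.2672  0.042 ]
tool y yaw 102.7 wz 12.7
```

Call:
servo_tool(targets=[0.001,-0.026,0,0,0,0,0.015,0.002,-0.038,0,0,0,0,0.015,0.002,-0.04,0,0,0,0,0.015,0.002,-0.04,0,0,0,0,0.015,0.002,-0.04,0,0,0,0,0.015,0.002,-0.04,0,0,0,0,0.015,0.001,-0.03,0,0,0,0,0.015,0,-0.0126,0.01,0,0,0,0.015,0,0,0.018,0,0,0,0.015,0,0,0.01,0,0,0,0.015,0,0,0,0,0,0,0.015,0,0,0,0,0,0,0.015])

```text
time_s: 20.3
eef_pos: [0.6106, -0.0055, 0.0563]
tcp_rot: [0.0, -0.111, 0.994, 0.0]
contact_force: [0.1, 0.5, 0.1]
grip_width: 0.0237
finger_force: 25.0
```

```bash
python3 - <<'E'
from h import *
go(.6103,-.0062,.055,90)
p,d,c=grab("top"); P=world(d,c)
for uv in [(430,283),(498,320)]: print(nut(p,P,uv))
m,Q=blob(p,P,(422,330),26,"red"); q=Q[m]; t=q[abs(q[:,2]-.022)<.004]; print(cv2.minEnclosingCircle(t[:,:2].astype(np.float32)))
E
```

```text
20.3 [ 0.6106 -0.0055  0.0563] F [0.1 0.5 0.1] w 0.0237 q [ 0.04  0.71 -0.11  1.68  0.11  0.76  1.67]
[[-0.975 -0.22   0.   ]
 [-0.22   0.975  0.   ]
 [-0.     0.    -1.   ]]
shift [ 0.0004 -0.0006  0.0013]
tool y yaw 102.7 wz 12.7
(array([ 0.54862163, -0.22859159]), np.float64(56.717898321955985), 108, np.float64(0.01366750341054084))
(array([ 0.4890613 , -0.36471764]), np.float64(9.218310116992832), 97, np.float64(0.01339609465262557))
((0.45575031638145447, -0.2168121039867401), 0.03643530607223511)
```

Call:
servo_tool(targets=[0,0,0,0,0,0,0.045,0,0,0,0,0,0,0.045,0,0,0,0,0,0,0.045,0,0,-0.02,0,0,0,0.045,0.006,-0.014,-0.02,0,0,0,0.045,0.018,-0.033,0,0,0,0,0.045,0.018,-0.033,0,0,0,0,0.045,0.018,-0.033,0,0,0,0,0.045,0.018,-0.033,0,0,0,0,0.045,0.018,-0.033,0,0,0,0,0.045,0.0136,-0.0253,0,0,0,0,0.045,0,0,0,0,0,0,0.045])

```text
time_s: 21.85
eef_pos: [0.5469, -0.233, 0.0961]
tcp_rot: [-0.0, -0.107, 0.994, -0.001]
contact_force: [0.3, 0.5, 1.0]
grip_width: 0.0451
finger_force: 0.0
```

Call:
servo_tool(targets=[0,0,0.01,0,0,9,0.045,0,0,0.02,0,0,9,0.045,0,0,0.02,0,0,9,0.045,0,0,0.02,0,0,9,0.045,0,0,0.015,0,0,9.2,0.045,0,0,0,0,0,0,0.045,0,0,0,0,0,0,0.045])

```text
time_s: 22.72
eef_pos: [0.5492, -0.2285, 0.0117]
tcp_rot: [0.0, 0.278, 0.961, 0.0]
contact_force: [-0.9, -0.1, 0.6]
grip_width: 0.0452
finger_force: 0.0
```

```bash
python3 - <<'E'
from h import *
go(.5487,-.2289,-.025,57.5)
E
```

```text
22.725 [ 0.5492 -0.2285  0.0117] F [-0.9 -0.1  0.6] w 0.0452 q [ 0.31  0.75  0.08  1.76 -0.09  0.63  1.45]
[[-0.845  0.534  0.001]
 [ 0.534  0.845  0.   ]
 [-0.001  0.001 -1.   ]]
shift [ 0.0002 -0.0006  0.0367]
tool y yaw 57.7 wz 0.2
```

Call:
servo_tool(targets=[0,0,0.018,0,0,0,0.045,0,0,0.011,0,0,0,0.045,0,0,0.005,0,0,0,0.045,0,0,0.003,0,0,0,0.045,0,0,0,0,0,0,0.045,0,0,0,0,0,0,0.015,0,0,0,0,0,0,0.015,0,0,0,0,0,0,0.015,0,0,0,0,0,0,0.015,0,0,0,0,0,0,0.015])

```text
time_s: 23.98
eef_pos: [0.5484, -0.2297, -0.0256]
tcp_rot: [0.0, 0.28, 0.96, -0.0]
contact_force: [-0.2, -0.1, 3.2]
grip_width: 0.0235
finger_force: 25.0
```

Call:
servo_tool(targets=[0,0,-0.04,0,0,0,0.015,0,0,-0.04,0,0,0,0.015,0,0,-0.04,0,0,0,0.015,0,0,0,0,0,0,0.015,0,0,0,0,0,0,0.015,0,0,0,0,0,0,0.015])

```text
time_s: 24.72
eef_pos: [0.5469, -0.2291, 0.0924]
tcp_rot: [-0.002, 0.28, 0.96, 0.0]
contact_force: [0.4, -0.3, -0.4]
grip_width: 0.0237
finger_force: 25.0
```

```bash
python3 - <<'E'
from h import *
go(.6103,-.0062,.055,90)
E
```

```text
24.725 [ 0.5469 -0.2291  0.0924] F [ 0.4 -0.3 -0.4] w 0.0237 q [ 0.3   0.64  0.1   1.71 -0.08  0.81  1.44]
[[-0.843  0.538 -0.003]
 [ 0.538  0.843  0.001]
 [ 0.004 -0.001 -1.   ]]
shift [0.0663 0.222  0.0375]
tool y yaw 57.5 wz -32.5
```

Call:
servo_tool(targets=[0.007,0.022,0,0,0,0,0.015,0.01,0.034,0,0,0,0,0.015,0.01,0.034,0,0,0,0,0.015,0.01,0.034,0,0,0,0,0.015,0.01,0.034,0,0,0,0,0.015,0.01,0.034,0,0,0,0,0.015,0.01,0.03,0,0,0,0,0.015,0,0,0.01,0,0,0,0.015,0,0,0.018,0,0,0,0.015,0,0,0.01,0,0,0,0.015,0,0,0,0,0,0,0.015,0,0,0,0,0,0,0.015])

```text
time_s: 26.22
eef_pos: [0.6113, -0.0071, 0.0564]
tcp_rot: [0.0, 0.28, 0.96, -0.0]
contact_force: [0.4, 0.4, -0.7]
grip_width: 0.0239
finger_force: 25.0
```

```bash
python3 - <<'E'
from h import *
go(.6103,-.0062,.055,90)
E
```

```text
26.225 [ 0.6113 -0.0071  0.0564] F [ 0.4  0.4 -0.7] w 0.0239 q [-0.09  0.71  0.11  1.69 -0.11  0.75  1.07]
[[-0.843  0.538  0.   ]
 [ 0.538  0.843 -0.   ]
 [-0.001  0.    -1.   ]]
shift [0.0014 0.0002 0.0014]
tool y yaw 57.4 wz -32.6
```

Call:
servo_tool(targets=[0.001,0,0,0,0,0,0.045,0,0,0,0,0,0,0.045,0,0,0,0,0,0,0.045,0,0,-0.02,0,0,0,0.045,-0.005,-0.02,-0.02,0,0,0,0.045,-0.011,-0.045,0,0,0,0,0.045,-0.011,-0.045,0,0,0,0,0.045,-0.011,-0.045,0,0,0,0,0.045,-0.011,-0.045,0,0,0,0,0.045,-0.011,-0.045,0,0,0,0,0.045,-0.011,-0.045,0,0,0,0,0.045,-0.011,-0.045,0,0,0,0,0.045])

```text
time_s: 27.72
eef_pos: [0.4974, -0.3357, 0.0972]
tcp_rot: [0.0, 0.281, 0.96, -0.001]
contact_force: [-0.3, -0.6, -0.0]
grip_width: 0.0449
finger_force: 0.0
```

Call:
servo_tool(targets=[-0.0084,-0.0323,0,0,0,-6.3,0.045,0,0,0.03,0,0,-6.3,0.045,0,0,0.03,0,0,0,0.045,0,0,0.025,0,0,0,0.045,0,0,0,0,0,0,0.045,0,0,0,0,0,0,0.045])

```text
time_s: 28.48
eef_pos: [0.489, -0.3656, 0.0125]
tcp_rot: [0.001, 0.174, 0.985, -0.001]
contact_force: [0.1, 0.5, 0.1]
grip_width: 0.0449
finger_force: 0.0
```

```bash
python3 - <<'E'
from h import *
go(.4891,-.3648,-.025,70)
E
```

```text
28.475 [ 0.489  -0.3656  0.0125] F [0.1 0.5 0.1] w 0.0449 q [ 0.59  0.76  0.02  1.72 -0.02  0.66  1.85]
[[-0.94   0.342  0.001]
 [ 0.342  0.94  -0.002]
 [-0.002 -0.001 -1.   ]]
shift [0.0003 0.0009 0.0375]
tool y yaw 70.0 wz 0.0
```

Call:
servo_tool(targets=[0,0.001,0.018,0,0,0,0.045,0,0,0.011,0,0,0,0.045,0,0,0.005,0,0,0,0.045,0,0,0.003,0,0,0,0.045,0,0,0,0,0,0,0.045,0,0,0,0,0,0,0.015,0,0,0,0,0,0,0.015,0,0,0,0,0,0,0.015,0,0,0,0,0,0,0.015,0,0,0,0,0,0,0.015])

```text
time_s: 29.72
eef_pos: [0.4894, -0.3635, -0.0256]
tcp_rot: [0.0, 0.173, 0.985, -0.0]
contact_force: [-0.8, 0.1, 2.6]
grip_width: 0.0238
finger_force: 25.0
```

Call:
servo_tool(targets=[0,0,-0.04,0,0,0,0.015,0,0,-0.04,0,0,0,0.015,0,0,-0.04,0,0,0,0.015,0,0,0,0,0,0,0.015,0,0,0,0,0,0,0.015,0,0,0,0,0,0,0.015])

```text
time_s: 30.48
eef_pos: [0.4882, -0.3624, 0.0923]
tcp_rot: [-0.002, 0.173, 0.985, 0.001]
contact_force: [0.3, 0.3, -1.7]
grip_width: 0.0233
finger_force: 25.0
```

```bash
python3 - <<'E'
from h import *
go(.6103,-.0062,.055,90)
E
```

```text
30.475 [ 0.4882 -0.3624  0.0923] F [ 0.3  0.3 -1.7] w 0.0233 q [ 0.59  0.66  0.02  1.66 -0.02  0.83  1.84]
[[-0.94   0.341 -0.003]
 [ 0.341  0.94   0.002]
 [ 0.004  0.001 -1.   ]]
shift [0.0064 0.3765 0.0377]
tool y yaw 70.1 wz -19.9
```

Call:
servo_tool(targets=[0,0.03,0,0,0,0,0.015,0.001,0.042,0,0,0,0,0.015,0.001,0.045,0,0,0,0,0.015,0.001,0.045,0,0,0,0,0.015,0.001,0.045,0,0,0,0,0.015,0.001,0.045,0,0,0,0,0.015,0.001,0.045,0,0,0,0,0.015,0.001,0.045,0,0,0,0,0.015,0,0.035,0,0,0,0,0.015,0,0,0.015,0,0,0,0.015,0,0,0.02,0,0,0,0.015,0,0,0,0,0,0,0.015])

```text
time_s: 31.98
eef_pos: [0.6084, -0.0083, 0.0562]
tcp_rot: [-0.003, 0.174, 0.985, -0.001]
contact_force: [-0.8, -0.3, -0.2]
grip_width: 0.0237
finger_force: 25.0
```

```bash
python3 - <<'E'
from h import *
go(.6103,-.0062,.055,90)
E
```

```text
31.975 [ 0.6084 -0.0083  0.0562] F [-0.8 -0.3 -0.2] w 0.0237 q [-0.06  0.7   0.05  1.69 -0.05  0.76  1.24]
[[-0.939  0.342 -0.007]
 [ 0.342  0.94  -0.001]
 [ 0.006 -0.004 -1.   ]]
shift [-0.0011  0.0026  0.0012]
tool y yaw 70.0 wz -20.0
```

Call:
servo_tool(targets=[-0.0005,0.0015,0,0,0,0,0.015,0,0,0,0,0,0,0.015,0,0,0,0,0,0,0.045,0,0,0,0,0,0,0.045,0,0,0,0,0,0,0.045,0,0,-0.03,0,0,0,0.045,0,0,-0.03,0,0,0,0.045,0.04,0,0,0,0,0,0.045,0.045,0,0,0,0,0,0.045,0.045,0,0,0,0,0,0.045,0,0,0,0,0,0,0.045])

```text
time_s: 33.35
eef_pos: [0.4863, 0.0405, 0.1192]
tcp_rot: [-0.002, 0.171, 0.985, 0.0]
contact_force: [1.3, 0.3, 0.1]
grip_width: 0.0448
finger_force: 0.0
```

```bash
cat >> h.py <<'E'
def lid(p,P,uv,r=26,z0=.022,zs=.038):
    m,Q=blob(p,P,uv,r,"red"); q=Q[m]; t=q[abs(q[:,2]-z0)<.004]; c,rr=cv2.minEnclosingCircle(t[:,:2].astype(np.float32))
    m,Q=blob(p,P,uv,r,"white"); q=Q[m]; q=q[abs(q[:,2]-zs)<.005][:,:2]; v=np.linalg.svd(q-q.mean(0))[2][0]
    print("lid circ",np.round(c,4),round(rr,4),len(t),"median",np.round(t.mean(0),4),"stripe",len(q),np.round(q.mean(0),4),"bar yaw",round(np.degrees(np.arctan2(v[1],v[0]))%180,1))
E
python3 - <<'E'
from h import *
st()
p,d,c,P=jar("top"); lid(p,P,(422,330)); cv2.imwrite("pics/t5.png",p)
hsv=cv2.cvtColor(p,cv2.COLOR_BGR2HSV); m=(hsv[...,0]>20)&(hsv[...,0]<35)&(hsv[...,1]>90)&(hsv[...,2]>110)
n,l,s,ce=cv2.connectedComponentsWithStats(m.astype(np.uint8)); print([(np.round(ce[i]).tolist(),int(s[i,4])) for i in range(1,n) if s[i,4]>12])
E
```

```text
33.35 [0.4863 0.0405 0.1192] F [1.3 0.3 0.1] w 0.0448 q [-0.17  0.46  0.06  1.97 -0.04  0.72  1.14]
[[-0.941  0.338 -0.004]
 [ 0.338  0.941  0.001]
 [ 0.004 -0.001 -1.   ]]
top 353 [ 0.6102 -0.0058] 0.0314 fit [ 0.6103 -0.0061]
lid circ [ 0.4553 -0.2168] 0.0365 280 median [ 0.4646 -0.2176  0.0221] stripe 69 [ 0.4556 -0.2175] bar yaw 87.1
[([442.0, 164.0], 800), ([318.0, 230.0], 13)]
```

View pics/t5.png

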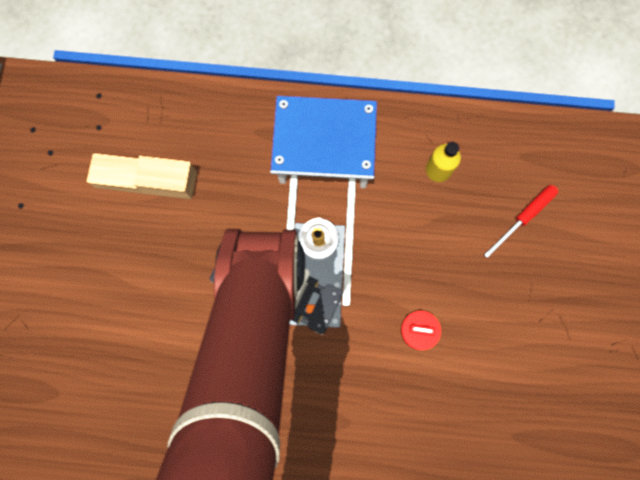

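The top view shows all the brass inside the jar at (318,236), no nuts left on the table, and the lid still at (422,330). Next is the lid.

Call:
servo_tool(targets=[-0.006,-0.026,0,0,0,0,0.045,-0.009,-0.04,0,0,0,0,0.045,-0.009,-0.04,0,0,0,0,0.045,-0.009,-0.04,0,0,0,0,0.045,-0.009,-0.04,0,0,0,0,0.045,-0.009,-0.04,0,0,0,0,0.045,-0.007,-0.027,0,0,0,0,0.045])

```text
time_s: 34.28
eef_pos: [0.4589, -0.2225, 0.1194]
tcp_rot: [0.001, 0.175, 0.985, -0.001]
contact_force: [-0.2, 0.7, 0.8]
grip_width: 0.0449
finger_force: 0.0
```

Call:
servo_tool(targets=[0,0,0,0,0,9,0.045,0,0,0.01,0,0,9,0.045,0,0,0.01,0,0,9,0.045,0,0,0.01,0,0,9,0.045,0,0,0.01,0,0,9,0.045,0,0,0.01,0,0,9,0.045,0,0,0.01,0,0,9,0.045,0,0,0.01,0,0,9.2,0.045,0,0,0,0,0,0,0.045,0,0,0,0,0,0,0.045])

```text
time_s: 35.52
eef_pos: [0.459, -0.2194, 0.0494]
tcp_rot: [0.001, 0.719, 0.695, -0.0]
contact_force: [0.4, 0.0, -0.3]
grip_width: 0.045
finger_force: 0.0
```

```bash
python3 - <<'E'
from h import *
go(.4555,-.217,-.004,-2.4)
z=np.load("top0.npz")
p,d,c=grab("scene"); P=world(d,c); hsv=cv2.cvtColor(p,cv2.COLOR_BGR2HSV)
Q=P.reshape(-1,3);C=p.reshape(-1,3).astype(int);o=arm.get_obs()["eef_pos"]
m=(np.hypot(*(Q[:,:2]-o[:2]).T)<.05)&(Q[:,2]>.045)&(Q[:,2]<.12)&((C.max(1)-C.min(1))<30);q=Q[m];print(len(q),np.percentile(q[:,2],[0,2,5,10]),o[2])
p,d,c=grab("top"); P=world(d,c)
for v in range(230,244,2): print([int(P[v,u,2]*1000) for u in range(310,328,2)])
E
```

```text
35.525 [ 0.459  -0.2194  0.0494] F [ 0.4  0.  -0.3] w 0.045 q [ 0.16  0.62  0.37  1.99 -0.39  0.6   0.76]
[[ 0.035  0.999  0.001]
 [ 0.999 -0.035 -0.001]
 [-0.001  0.001 -1.   ]]
shift [ 0.0023 -0.0037  0.0534]
tool y yaw -2.0 wz 0.4
230 [0.07841986 0.08039127 0.08355216 0.08640462] 0.04954648755464778
[16, 64, 63, 65, 66, 65, 66, 12, 11]
[14, 62, 64, 67, 67, 63, 70, 10, 14]
[65, 61, 68, 66, 63, 67, 68, 57, 14]
[17, 65, 68, 65, 63, 65, 66, 51, 14]
[14, 58, 64, 67, 67, 65, 57, 45, 9]
[13, 42, 66, 62, 61, 54, 50, 25, 12]
[10, 33, 45, 50, 51, 53, 31, 26, 12]
```

Call:
servo_tool(targets=[0.0023,-0.0037,0.015,0,0,0,0.045,0,0,0.02,0,0,0,0.045,0,0,0.012,0,0,0,0.045,0,0,0.006,0,0,0,0.045,0,0,0,0,0,0,0.045,0,0,0,0,0,0,0.005,0,0,0,0,0,0,0.005,0,0,0,0,0,0,0.005,0,0,0,0,0,0,0.005,0,0,0,0,0,0,0.005,0,0,0,0,0,0,0.005], grip_force=40)

```text
time_s: 37.0
eef_pos: [0.4548, -0.2162, -0.0037]
tcp_rot: [0.0, 0.72, 0.694, 0.0]
contact_force: [0.4, -0.4, 1.1]
grip_width: 0.0136
finger_force: 40.0
```

Call:
servo_tool(targets=[0,0,-0.03,0,0,0,0.005,0,0,-0.04,0,0,0,0.005,0,0,-0.04,0,0,0,0.005,0,0,-0.01,0,0,0,0.005,0,0,0,0,0,0,0.005,0,0,0,0,0,0,0.005])

```text
time_s: 37.75
eef_pos: [0.4536, -0.2154, 0.1147]
tcp_rot: [-0.002, 0.72, 0.694, -0.001]
contact_force: [0.1, 0.2, -0.7]
grip_width: 0.0133
finger_force: 40.0
```

```bash
python3 - <<'E'
from h import *
go(.6103,-.0061,.1,-2)
E
```

```text
37.75 [ 0.4536 -0.2154  0.1147] F [ 0.1  0.2 -0.7] w 0.0133 q [ 0.1   0.52  0.45  1.94 -0.32  0.75  0.7 ]
[[ 0.037  0.999 -0.003]
 [ 0.999 -0.037  0.001]
 [ 0.001 -0.003 -1.   ]]
shift [0.2149 0.1489 0.0145]
tool y yaw -2.1 wz -0.1
```

Call:
servo_tool(targets=[0.015,0.01,0,0,0,0,0.005,0.025,0.017,0,0,0,0,0.005,0.03,0.02,0,0,0,0,0.005,0.03,0.021,0,0,0,0,0.005,0.03,0.021,0,0,0,0,0.005,0.03,0.021,0,0,0,0,0.005,0.027,0.019,0,0,0,0,0.005,0.018,0.013,0,0,0,0,0.005,0.01,0.006,0,0,0,0,0.005,0,0,0.01,0,0,0,0.005,0,0,0,0,0,0,0.005,0,0,0,0,0,0,0.005])

```text
time_s: 39.25
eef_pos: [0.6099, -0.0081, 0.1061]
tcp_rot: [-0.0, 0.721, 0.693, -0.0]
contact_force: [-0.6, 0.4, -0.8]
grip_width: 0.0135
finger_force: 40.0
```

```bash
cat >> h.py <<'E'
def heldlid(zo):
    """held lid centre from scene camera: red pixels of skirt, known underside z zo; fit cylinder radius 36mm"""
    from scipy.optimize import least_squares
    p,d,c=grab("scene"); P=world(d,c); hsv=cv2.cvtColor(p,cv2.COLOR_BGR2HSV); o=arm.get_obs()["eef_pos"]
    h,S,V=[hsv[...,i].astype(int) for i in range(3)]; m=((h<6)|(h>174))&(S>170)&(V>90)&(np.hypot(P[...,0]-o[0],P[...,1]-o[1])<.06)&(P[...,2]>zo-.01)&(P[...,2]<zo+.05)
    q=P[m]; print("held lid px",len(q),"z",np.percentile(q[:,2],[1,10,50,90,99]))
    k=q[(q[:,2]>zo+.002)&(q[:,2]<zo+.019)][:,:2]; k=k[(k-o[:2])@np.array([.5,.85])>.005]
    f=least_squares(lambda s:np.hypot(*(k-s).T)-.036,o[:2],loss="soft_l1",f_scale=.002); print("skirt fit",len(k),np.round(f.x,4))
    t=q[abs(q[:,2]-zo-.022)<.003][:,:2].astype(np.float32); print("top circ",cv2.minEnclosingCircle(t)); return p
E
python3 - <<'E'
from h import *
go(.6103,-.0061,.0773,-2); o=arm.get_obs()["eef_pos"]
p=heldlid(o[2]+.0037); cv2.imwrite("pics/s6.png",cv2.resize(p[170:330,260:420],None,fx=3.7,fy=3.7)); jar("scene")
E
```

```text
39.25 [ 0.6099 -0.0081  0.1061] F [-0.6  0.4 -0.8] w 0.0135 q [-0.29  0.68  0.46  1.65 -0.36  0.89  0.26]
[[ 0.039  0.999 -0.001]
 [ 0.999 -0.039 -0.001]
 [-0.001 -0.001 -1.   ]]
shift [0.002  0.0003 0.0288]
tool y yaw -2.2 wz -0.2
held lid px 726 z [0.11251198 0.12077676 0.13093636 0.13354327 0.14767984]
skirt fit 166 [ 0.6096 -0.0103]
top circ ((0.6107023358345032, -0.008826691657304764), 0.0369572639465332)
scene 153 [ 0.61   -0.0054] 0.0308 fit [ 0.6101 -0.0063]
```

View pics/s6.png

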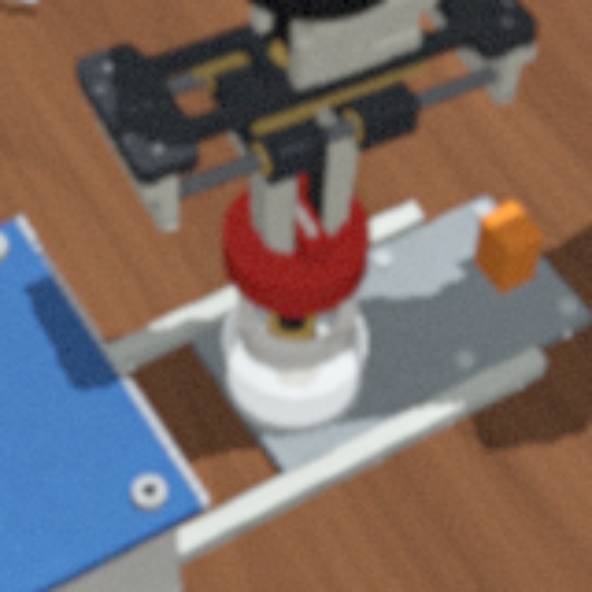

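The lid is held level above the jar. I'll shift it 3 mm in y and lower it to just above the teeth.

Call:
servo_tool(targets=[0.003,0,0.01,0,0,0,0.005,0,0,0.012,0,0,0,0.005,0,0,0.006,0,0,0,0.005,0,0,0,0,0,0,0.005,0,0,0,0,0,0,0.005])

```text
time_s: 39.98
eef_pos: [0.6109, -0.0039, 0.0783]
tcp_rot: [0.0, 0.72, 0.694, 0.0]
contact_force: [-0.9, -1.1, -0.1]
grip_width: 0.0135
finger_force: 40.0
```

```bash
python3 - <<'E'
from h import *
go(.6103,-.0061,.0703,-2); o=arm.get_obs()["eef_pos"]
heldlid(o[2]+.0037)
E
```

```text
39.975 [ 0.6109 -0.0039  0.0783] F [-0.9 -1.1 -0.1] w 0.0135 q [-0.29  0.71  0.44  1.68 -0.38  0.84  0.28]
[[ 0.037  0.999  0.   ]
 [ 0.999 -0.037 -0.   ]
 [-0.     0.    -1.   ]]
shift [-0.0022 -0.0005  0.008 ]
tool y yaw -2.1 wz -0.1
held lid px 653 z [0.08825436 0.09470406 0.10324349 0.10585581 0.12019704]
skirt fit 134 [ 0.6105 -0.0061]
top circ ((0.6128480434417725, -0.004463328048586845), 0.03656644746661186)
```

Call:
servo_tool(targets=[-0.001,0,0.003,0,0,0,0.005,0,0,0.002,0,0,0,0.005,0,0,0.001,0,0,0,0.005,0,0,0,0,0,0,0.005])

```text
time_s: 40.52
eef_pos: [0.6105, -0.0047, 0.0721]
tcp_rot: [-0.0, 0.72, 0.694, -0.0]
contact_force: [0.8, 0.5, -0.7]
grip_width: 0.0135
finger_force: 40.0
```

Call:
servo_tool(targets=[0,0,0.001,0,0,0,0.005,0,0,0.001,0,0,0,0.005,0,0,0,0,0,0,0.005])

```text
time_s: 40.9
eef_pos: [0.6107, -0.0047, 0.0703]
tcp_rot: [0.0, 0.72, 0.694, 0.0]
contact_force: [-0.5, -0.3, 0.4]
grip_width: 0.0134
finger_force: 40.0
```

Call:
servo_tool(targets=[0,0,0.001,0,0,0,0.005,0,0,0.001,0,0,0,0.005,0,0,0,0,0,0,0.005])

```text
time_s: 41.28
eef_pos: [0.6109, -0.0047, 0.07]
tcp_rot: [0.0, 0.72, 0.694, 0.001]
contact_force: [-3.0, 1.2, 9.2]
grip_width: 0.0135
finger_force: 40.0
```

Call:
servo_tool(targets=[0,0,0.0003,0,0,-3,0.005,0,0,0,0,0,-3,0.005,0,0,0,0,0,-3,0.005,0,0,0,0,0,-3,0.005,0,0,0,0,0,-3,0.005,0,0,0,0,0,-3,0.005,0,0,0,0,0,-3,0.005,0,0,0,0,0,-3,0.005])

```text
time_s: 42.28
eef_pos: [0.6098, -0.0046, 0.0677]
tcp_rot: [-0.001, 0.56, 0.829, -0.0]
contact_force: [-1.0, 0.8, 0.1]
grip_width: 0.0137
finger_force: 40.0
```

```bash
python3 - <<'E'
from h import *
o,r=st(); print(o["ft_torque"])
E
```

```text
42.275 [ 0.6098 -0.0046  0.0677] F [-1.   0.8  0.1] w 0.0137 q [-0.21  0.71  0.31  1.68 -0.28  0.8   0.61]
[[-0.373  0.928 -0.002]
 [ 0.928  0.373  0.   ]
 [ 0.001 -0.001 -1.   ]]
[ 0.09598436  0.45733009 -0.26231009]
```

The lid sank after about 24° of turn. Pressing it down into the thread.

Call:
servo_tool(targets=[0,0,0.002,0,0,0,0.005,0,0,0.002,0,0,0,0.005,0,0,0.002,0,0,0,0.005,0,0,0,0,0,0,0.005])

```text
time_s: 42.78
eef_pos: [0.6097, -0.0048, 0.0617]
tcp_rot: [-0.001, 0.56, 0.828, -0.001]
contact_force: [-4.1, -0.9, 2.6]
grip_width: 0.0134
finger_force: 40.0
```

```bash
python3 - <<'E'
from h import *
o,r=st(); print(o["ft_torque"])
E
```

```text
42.775 [ 0.6097 -0.0048  0.0617] F [-4.1 -0.9  2.6] w 0.0134 q [-0.21  0.72  0.31  1.69 -0.29  0.78  0.61]
[[-0.372  0.928 -0.002]
 [ 0.928  0.372  0.   ]
 [ 0.001 -0.002 -1.   ]]
[-0.06181203  0.97641427 -0.13252701]
```

Call:
servo_tool(targets=[0.0003,-0.0007,0.001,0,0,0,0.005,0,0,0,0,0,0,0.005,0,0,0,0,0,0,0.005])

```text
time_s: 43.15
eef_pos: [0.6097, -0.0048, 0.0616]
tcp_rot: [-0.0, 0.56, 0.828, 0.0]
contact_force: [-4.4, 0.2, 6.9]
grip_width: 0.0133
finger_force: 40.0
```

Call:
servo_tool(targets=[0,0,0.0003,0,0,4,0.005,0,0,0.0003,0,0,4,0.005,0,0,0.0004,0,0,4,0.005,0,0,0.0004,0,0,4,0.005,0,0,0.0004,0,0,4,0.005,0,0,0.0004,0,0,4,0.005,0,0,0.0004,0,0,4,0.005,0,0,0.0003,0,0,4,0.005])

```text
time_s: 44.15
eef_pos: [0.6121, -0.0062, 0.0606]
tcp_rot: [0.002, 0.767, 0.642, 0.001]
contact_force: [-2.8, -0.6, 9.9]
grip_width: 0.0135
finger_force: 40.1
```

```bash
python3 - <<'E'
from h import *
o,r=st(); print(o["ft_torque"])
E
```

```text
44.15 [ 0.6121 -0.0062  0.0606] F [-2.8 -0.6  9.9] w 0.0135 q [-0.3   0.74  0.47  1.69 -0.43  0.81  0.18]
[[ 0.177  0.984  0.005]
 [ 0.984 -0.177 -0.002]
 [-0.001  0.006 -1.   ]]
[-0.3498325   1.09535056  0.15615569]
```

Call:
servo_tool(targets=[0,0,0.0003,0,0,4,0.005,0,0,0.0003,0,0,4,0.005,0,0,0.0003,0,0,4,0.005,0,0,0.0003,0,0,4,0.005,0,0,0.0003,0,0,4,0.005,0,0,0.0003,0,0,4,0.005,0,0,0,0,0,0,0.005])

```text
time_s: 45.02
eef_pos: [0.6128, -0.0065, 0.0584]
tcp_rot: [0.003, 0.883, 0.469, 0.002]
contact_force: [-1.7, -0.9, 10.0]
grip_width: 0.0137
finger_force: 40.0
```

```bash
python3 - <<'E'
from h import *
o,r=st(); print(o["ft_torque"]); heldlid(o["eef_pos"][2]+.0037)
E
```

```text
45.025 [ 0.6128 -0.0065  0.0584] F [-1.7 -0.9 10. ] w 0.0137 q [-0.36  0.77  0.58  1.7  -0.54  0.83 -0.14]
[[ 0.561  0.828  0.007]
 [ 0.828 -0.561 -0.003]
 [ 0.001  0.007 -1.   ]]
[-0.36181723  0.65247194  0.03223084]
held lid px 600 z [0.06918351 0.07609744 0.0834923  0.091218   0.10074998]
skirt fit 112 [ 0.6106 -0.0082]
top circ ((0.6106011867523193, -0.007597744930535555), 0.037360306829214096)
```

Call:
servo_tool(targets=[0,0,0.0004,0,0,4,0.005,0,0,0.0003,0,0,4,0.005,0,0,0.0004,0,0,4,0.005,0,0,0.0003,0,0,4,0.005,0,0,0.0004,0,0,4,0.005,0,0,0,0,0,0,0.005])

```text
time_s: 45.82
eef_pos: [0.6131, -0.0071, 0.0566]
tcp_rot: [0.003, 0.951, 0.308, 0.003]
contact_force: [-1.3, -2.4, 7.6]
grip_width: 0.0137
finger_force: 40.0
```

```bash
python3 - <<'E'
from h import *
o,r=st(); print(o["ft_torque"])
E
```

```text
45.825 [ 0.6131 -0.0071  0.0566] F [-1.3 -2.4  7.6] w 0.0137 q [-0.41  0.8   0.67  1.7  -0.63  0.86 -0.41]
[[ 0.81   0.586  0.007]
 [ 0.586 -0.81  -0.004]
 [ 0.003  0.008 -1.   ]]
[-0.39635546  0.54424848  0.05624176]
```

Call:
servo_tool(targets=[0,0,0.0004,0,0,3,0.005,0,0,0.0003,0,0,3,0.005,0,0,0.0003,0,0,3,0.005,0,0,0.0003,0,0,3,0.005,0,0,0,0,0,0,0.005])

```text
time_s: 46.45
eef_pos: [0.6135, -0.0072, 0.0555]
tcp_rot: [0.003, 0.978, 0.207, 0.003]
contact_force: [-0.6, -0.7, 7.3]
grip_width: 0.0139
finger_force: 40.0
```

```bash
python3 - <<'E'
from h import *
o,r=st(); print(o["ft_torque"])
E
```

```text
46.45 [ 0.6135 -0.0072  0.0555] F [-0.6 -0.7  7.3] w 0.0139 q [-0.44  0.82  0.73  1.7  -0.68  0.88 -0.58]
[[ 0.914  0.405  0.008]
 [ 0.405 -0.914 -0.005]
 [ 0.005  0.008 -1.   ]]
[-0.41387455  0.51870343  0.01168681]
```

Call:
servo_tool(targets=[0,0,0.0003,0,0,3,0.005,0,0,0.0003,0,0,3,0.005,0,0,0.0002,0,0,3,0.005,0,0,0,0,0,2,0.005,0,0,0,0,0,0,0.005])

```text
time_s: 47.08
eef_pos: [0.6132, -0.0075, 0.0549]
tcp_rot: [0.003, 0.993, 0.114, 0.003]
contact_force: [-2.1, -1.0, 8.2]
grip_width: 0.0134
finger_force: 40.9
```

```bash
python3 - <<'E'
from h import *
o,r=st(); print(o["ft_torque"],np.degrees(np.arctan2(r[1,1],r[0,1])))
E
```

```text
47.075 [ 0.6132 -0.0075  0.0549] F [-2.1 -1.   8.2] w 0.0134 q [-0.46  0.84  0.78  1.7  -0.72  0.9  -0.73]
[[ 0.974  0.227  0.007]
 [ 0.227 -0.974 -0.006]
 [ 0.006  0.007 -1.   ]]
[-0.56713558  0.52590445  0.61191945] -76.88560225288909
```

The torque rose at about 15.1 mm of sink, so the lid is at its hard stop. I'll turn a little more to be sure, then release and lift.

Call:
servo_tool(targets=[0,0,0,0,0,2,0.005,0,0,0,0,0,2,0.005,0,0,0,0,0,0,0.005,0,0,0,0,0,0,0.005])

```text
time_s: 47.58
eef_pos: [0.6135, -0.0074, 0.0549]
tcp_rot: [0.003, 0.997, 0.08, 0.004]
contact_force: [-0.3, -0.8, 8.4]
grip_width: 0.0139
finger_force: 42.5
```

Call:
servo_tool(targets=[0,0,-0.001,0,0,-2,0.005,0,0,0,0,0,0,0.045,0,0,0,0,0,0,0.045,0,0,0,0,0,0,0.045,0,0,-0.03,0,0,0,0.045,0,0,-0.03,0,0,0,0.045,-0.04,0,0,0,0,0,0.06,-0.045,0,0,0,0,0,0.06,-0.045,0,0,0,0,0,0.06,0,0,0,0,0,0,0.06,0,0,0,0,0,0,0.06])

```text
time_s: 48.95
eef_pos: [0.4829, -0.029, 0.1132]
tcp_rot: [0.0, 0.995, 0.095, 0.0]
contact_force: [0.9, 0.1, -0.4]
grip_width: 0.06
finger_force: 0.0
```

```bash
python3 - <<'E'
from h import *
st()
for n in("top","scene"):
    p,d,c=grab(n); P=world(d,c); hsv=cv2.cvtColor(p,cv2.COLOR_BGR2HSV)
    h,S,V=[hsv[...,i].astype(int) for i in range(3)]; m=((h<6)|(h>174))&(S>170)&(V>90)&(np.hypot(P[...,0]-.611,P[...,1]+.006)<.05)&(P[...,2]>.07)
    q=P[m]; t=q[q[:,2]<.088]; t=t[t[:,2]>.073]; print(n,len(q),"lid top z",np.median(t[:,2]),cv2.minEnclosingCircle(t[:,:2].astype(np.float32)),"max z",np.percentile(q[:,2],[97,99]))
    A=np.c_[t[:,:2]-t[:,:2].mean(0),np.ones(len(t))]; print("tilt",np.linalg.lstsq(A,t[:,2],rcond=None)[0])
    if n=="scene": cv2.imwrite("pics/s7.png",p)
    # orange handle
    m=(h>5)&(h<22)&(S>150)&(V>120)&(abs(P[...,0]-.47)<.05)&(abs(P[...,1]+.013)<.04)&(P[...,2]>.046)&(P[...,2]<.057); q=P[m]; print("handle",len(q),q.mean(0) if len(q) else 0,cv2.minAreaRect(q[:,:2].astype(np.float32)) if len(q)>3 else 0)
E
```

```text
48.95 [ 0.4829 -0.029   0.1132] F [ 0.9  0.1 -0.4] w 0.06 q [-0.55  0.61  0.88  2.   -0.64  0.83 -0.69]
[[ 0.982  0.189  0.001]
 [ 0.189 -0.982 -0.   ]
 [ 0.001  0.    -1.   ]]
top 452 lid top z 0.08094123228154415 ((0.6167730093002319, -0.008085004054009914), 0.034959547221660614) max z [0.09558698 0.09717021]
tilt [-0.01542562 -0.00137026  0.08090581]
handle 0 0 0
scene 903 lid top z 0.08038646707164987 ((0.6102371215820312, -0.007228954695165157), 0.03785095736384392) max z [0.09598685 0.09705044]
tilt [-0.01381174 -0.0154987   0.08034756]
handle 146 [ 0.47137295 -0.00750844  0.0506207 ] ((0.470508337020874, -0.008669348433613777), (0.024320952594280243, 0.02924785204231739), 1.824837327003479)
```

View pics/s7.png

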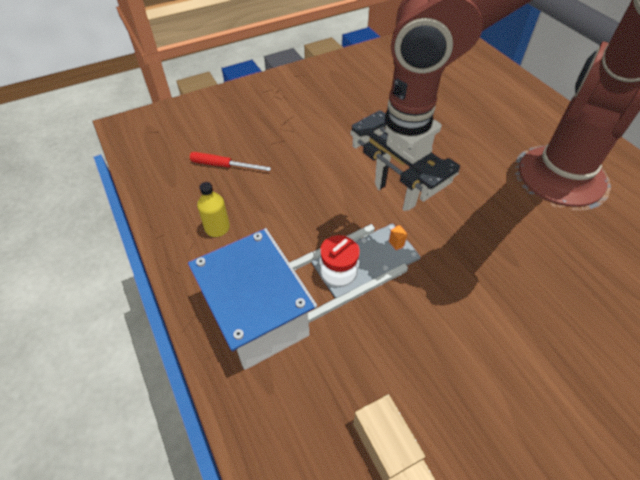

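The lid top measures about 0.0806, so its origin sits 15.4 mm below the rim: fully home and level. Now for the handle at (.4705,-.0087).

```bash
python3 - <<'E'
from h import *
go(.4705,-.0087,-.003,-87.5)
E
```

```text
49.05 [ 0.4835 -0.029   0.1131] F [-0.3  0.5 -0.2] w 0.0599 q [-0.55  0.61  0.88  2.   -0.64  0.83 -0.69]
[[ 0.982  0.19   0.001]
 [ 0.19  -0.982 -0.001]
 [ 0.001  0.001 -1.   ]]
shift [-0.009  -0.0225  0.1161]
tool y yaw -79.0 wz 8.5
```

Call:
servo_tool(targets=[-0.005,-0.012,0,0,0,0,0.06,-0.004,-0.0105,0,0,0,0,0.06,0,0,0,0,0,8.5,0.06,0,0,0.03,0,0,0,0.06,0,0,0.02,0,0,0,0.06,0,0,0,0,0,0,0.06,0,0,0,0,0,0,0.06])

```text
time_s: 49.92
eef_pos: [0.4695, -0.0087, 0.0638]
tcp_rot: [0.0, 1.0, 0.021, 0.0]
contact_force: [0.3, -0.0, -0.4]
grip_width: 0.0601
finger_force: 0.0
```

```bash
python3 - <<'E'
from h import *
go(.4705,-.0087,-.003,-87.5)
E
```

```text
49.925 [ 0.4695 -0.0087  0.0638] F [ 0.3 -0.  -0.4] w 0.0601 q [-0.56  0.67  0.84  2.09 -0.78  0.72 -0.75]
[[ 0.999  0.042  0.001]
 [ 0.042 -0.999 -0.   ]
 [ 0.001  0.    -1.   ]]
shift [0.001  0.0001 0.0668]
tool y yaw -87.6 wz -0.1
```

Call:
servo_tool(targets=[0.001,0,0.02,0,0,0,0.06,0,0,0.025,0,0,0,0.06,0,0,0.014,0,0,0,0.06,0,0,0.006,0,0,0,0.06,0,0,0,0,0,0,0.06,0,0,0,0,0,0,0.02,0,0,0,0,0,0,0.02,0,0,0,0,0,0,0.02,0,0,0,0,0,0,0.02,0,0,0,0,0,0,0.02,0,0,0,0,0,0,0.02], grip_force=25)

```text
time_s: 51.3
eef_pos: [0.4704, -0.0106, -0.0015]
tcp_rot: [0.001, 1.0, 0.02, 0.001]
contact_force: [0.3, -5.0, -0.3]
grip_width: 0.0298
finger_force: 24.9
```

```bash
python3 - <<'E'
from h import *
go(.640,-.0067,-.0025,-87.5)
E
```

```text
51.3 [ 0.4704 -0.0106 -0.0015] F [ 0.3 -5.  -0.3] w 0.0298 q [-0.47  0.77  0.69  2.13 -0.93  0.58 -0.62]
[[ 0.999  0.04   0.001]
 [ 0.04  -0.999 -0.003]
 [ 0.001  0.003 -1.   ]]
shift [0.1696 0.0028 0.0012]
tool y yaw -87.7 wz -0.2
```

Call:
servo_tool(targets=[0.005,0.001,0,0,0,0,0.02,0.01,0,0,0,0,0,0.02,0.014,0,0,0,0,0,0.02,0.014,0,0,0,0,0,0.02,0.014,0,0,0,0,0,0.02,0.014,0,0,0,0,0,0.02,0.012,0,0,0,0,0,0.02,0.005,0,0,0,0,0,0.02])

```text
time_s: 52.3
eef_pos: [0.552, -0.0076, -0.0017]
tcp_rot: [-0.0, 1.0, 0.021, -0.006]
contact_force: [-11.6, -4.8, 12.0]
grip_width: 0.03
finger_force: 25.0
```

```bash
python3 - <<'E'
from h import *
go(.640,-.0067,-.0025,-87.5)
E
```

```text
52.3 [ 0.552  -0.0076 -0.0017] F [-11.6  -4.8  12. ] w 0.03 q [-0.47  0.86  0.75  1.89 -0.85  0.75 -0.76]
[[ 0.999  0.041 -0.012]
 [ 0.041 -0.999  0.   ]
 [-0.012 -0.001 -1.   ]]
shift [ 0.0879  0.0027 -0.0002]
tool y yaw -87.6 wz -0.1
```

Call:
servo_tool(targets=[0.004,0.001,-0.001,0,0,0,0.02,0.007,0,0,0,0,0,0.02,0.008,0,0,0,0,0,0.02,0.008,0,0,0,0,0,0.02,0.008,0,0,0,0,0,0.02,0.005,0,0,0,0,0,0.02])

```text
time_s: 53.05
eef_pos: [0.5928, -0.006, -0.0016]
tcp_rot: [-0.001, 1.0, 0.021, -0.005]
contact_force: [-6.7, -3.3, 3.5]
grip_width: 0.0302
finger_force: 25.0
```

```bash
python3 - <<'E'
from h import *
go(.645,-.0067,-.0025,-87.5)
E
```

```text
53.05 [ 0.5928 -0.006  -0.0016] F [-6.7 -3.3  3.5] w 0.0302 q [-0.46  0.91  0.76  1.78 -0.83  0.83 -0.81]
[[ 0.999  0.042 -0.011]
 [ 0.042 -0.999  0.001]
 [-0.011 -0.001 -1.   ]]
shift [0.0521 0.0029 0.0003]
tool y yaw -87.6 wz -0.1
```

Call:
servo_tool(targets=[0.006,0.001,0,0,0,0,0.02,0.008,0,0,0,0,0,0.02,0.008,0,0,0,0,0,0.02,0.008,0,0,0,0,0,0.02,0.006,0,0,0,0,0,0.02,0.004,0,0,0,0,0,0.02,0.002,0,0,0,0,0,0.02])

```text
time_s: 53.92
eef_pos: [0.6353, -0.0043, -0.0016]
tcp_rot: [-0.001, 1.0, 0.021, -0.005]
contact_force: [-6.6, -1.6, 4.6]
grip_width: 0.0295
finger_force: 25.0
```

Call:
servo_tool(targets=[0.002,0,0,0,0,0,0.02,0.002,0,0,0,0,0,0.02,0,0,0,0,0,0,0.02])

```text
time_s: 54.3
eef_pos: [0.6396, -0.0042, -0.0016]
tcp_rot: [-0.001, 1.0, 0.021, -0.005]
contact_force: [-4.9, -1.6, 4.1]
grip_width: 0.03
finger_force: 25.0
```

Still sliding at about 5–6 N. I'll keep going in small steps until it meets the stop.

Call:
servo_tool(targets=[0.002,0,0,0,0,0,0.02,0.002,0,0,0,0,0,0.02,0.002,0,0,0,0,0,0.02,0,0,0,0,0,0,0.02])

```text
time_s: 54.8
eef_pos: [0.6412, -0.004, -0.0017]
tcp_rot: [-0.002, 1.0, 0.021, -0.009]
contact_force: [-12.9, -1.2, 9.5]
grip_width: 0.0298
finger_force: 25.0
```

Call:
servo_tool(targets=[0.002,0,0,0,0,0,0.02,0.002,0,0,0,0,0,0.02,0,0,0,0,0,0,0.02])

```text
time_s: 55.18
eef_pos: [0.6415, -0.0039, -0.0018]
tcp_rot: [-0.003, 1.0, 0.02, -0.013]
contact_force: [-18.5, 0.5, 14.4]
grip_width: 0.0297
finger_force: 25.0
```

The force is rising with no further motion, so the carriage is against the stop. I'll relax, release, and lift away.

Call:
servo_tool(targets=[-0.003,0,-0.001,0,0,0,0.02,0,0,0,0,0,0,0.06,0,0,0,0,0,0,0.06,0,0,0,0,0,0,0.06,0,0,0,0,0,0,0.06,0,0,-0.03,0,0,0,0.06,0,0,-0.04,0,0,0,0.06,-0.03,0,-0.03,0,0,0,0.06,-0.05,0,-0.03,0,0,0,0.06,-0.05,0,0,0,0,0,0.06,-0.03,0,0,0,0,0,0.06,0,0,0,0,0,0,0.06])

```text
time_s: 56.68
eef_pos: [0.4894, -0.0107, 0.1306]
tcp_rot: [-0.001, 1.0, 0.02, -0.0]
contact_force: [0.8, 0.6, 0.6]
grip_width: 0.0599
finger_force: 0.0
```

```bash
python3 - <<'E'
from h import *
st()
z=np.load("top0.npz")
p,d,c=grab("scene"); P=world(d,c); cv2.imwrite("pics/s8.png",p[150:400,160:500])
for nm,p,P in(("now",p,P),("start",np.load("scene0.npz")["p"],np.load("scene0.npz")["P"])):
    h,S,V=[cv2.cvtColor(p,cv2.COLOR_BGR2HSV)[...,i].astype(int) for i in range(3)]
    m=(h>5)&(h<22)&(S>150)&(V>120)&(abs(P[...,0]-.64)<.04)&(abs(P[...,1]+.008)<.04)&(P[...,2]>.046)&(P[...,2]<.057); q=P[m]; print(nm,"handle",len(q),q.mean(0),cv2.minAreaRect(q[:,:2].astype(np.float32)))
    m=(h>100)&(h<125)&(S>150)&(abs(P[...,2]-.111)<.004); q=P[m]; q=q[(q[:,0]>.65)&(q[:,0]<.95)]; print("guard",cv2.minAreaRect(q[:,:2].astype(np.float32)))
E
```

```text
56.675 [ 0.4894 -0.0107  0.1306] F [0.8 0.6 0.6] w 0.0599 q [-0.63  0.61  0.95  1.97 -0.64  0.9  -0.87]
[[ 0.999  0.04  -0.001]
 [ 0.04  -0.999  0.002]
 [-0.001 -0.002 -1.   ]]
now handle 170 [ 0.64154707 -0.00182256  0.05064135] ((0.6409480571746826, -0.0027540381997823715), (0.0243560541421175, 0.03076859563589096), 4.223625183105469)
guard ((0.7928063273429871, 0.0011618360877037048), (0.14607641100883484, 0.1894751489162445), 2.255539655685425)
start handle 163 [ 0.63671385 -0.00455256  0.05068478] ((0.6358364224433899, -0.005467018112540245), (0.02422044426202774, 0.028285887092351913), 3.6053223609924316)
guard ((0.7928125262260437, 0.001055300235748291), (0.14617855846881866, 0.189066082239151), 2.2701425552368164)
```

View pics/s8.png

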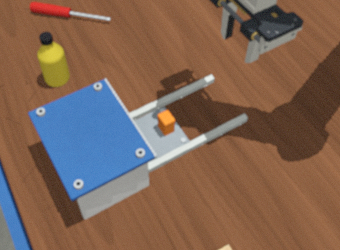

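```bash
python3 - <<'E'
from h import *
p,d,c=grab("top"); P=world(d,c)
z=np.load("top0.npz")
for nm,p,P in(("now",p,P),("start",z["p"],z["P"])):
    Q=P[200:250,295:345].reshape(-1,3); t=Q[(Q[:,2]>.046)&(Q[:,2]<.057)]; print(nm,len(t),t.mean(0),cv2.minAreaRect(t[:,:2].astype(np.float32)))
    # guard plate extents along the bay axis using z>0.105
    a=np.radians(2.4); ax=np.array([np.cos(a),np.sin(a)]); G=P[80:200,260:390].reshape(-1,3); G=G[(G[:,2]>.106)&(G[:,2]<.116)]; s=G[:,:2]@ax; print("guard along",np.percentile(s,[.3,1,50,99,99.7]),"handle along",t[:,:2].mean(0)@ax)
    # slab back edge, z 7..13mm grey
    S=P[200:260,295:350].reshape(-1,3); C=p[200:260,295:350].reshape(-1,3).astype(int); m=(S[:,2]>.006)&(S[:,2]<.0135)&(C.min(1)>110)&(abs(S[:,1]+.008)<.045); q=S[m]; print("slab",m.sum(),np.percentile(q[:,:2]@ax,[.5,1,3]), cv2.minAreaRect(q[:,:2].astype(np.float32))[2])
E
```

```text
now 158 [ 0.64191015 -0.00522139  0.05155692] ((0.6414387226104736, -0.0034952312707901), (0.02459399402141571, 0.026970138773322105), 5.500149726867676)
guard along [0.71392415 0.71480369 0.78782288 0.86460769 0.86590093] handle along 0.6411284373580631
slab 985 [0.61753913 0.61810612 0.62087393] 2.3521504402160645
start 190 [ 0.63583502 -0.00671489  0.05096948] ((0.6358710527420044, -0.0069274697452783585), (0.023945651948451996, 0.028884155675768852), 5.391175746917725)
guard along [0.71404981 0.71486418 0.78809684 0.8645553  0.86571625] handle along 0.6349960927322059
slab 1505 [0.61004696 0.61029931 0.61180118] 2.135472297668457
```

By the top camera, the slab back edge and handle put the carriage at +66 to +68 mm in the bay frame, so it's on the stop. The lid is home and the robot is clear, so I'm handing in.

```bash
python3 -c "
from station import arm
print(arm.sign_off())"
```

```text
the job is handed in; nothing more can be done
None
```

The job is handed in: all four nuts are in the jar, the lid is screwed fully home (about 15.4 mm below the rim) and the carriage is against its stop under the guard. I saw no contact with the guard plate and the bystanders were not moved; the hand-in call gave no verdict.

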